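# Charge the cordless lamp batteries

### The arm

A 6-joint arm with a two-finger parallel gripper is mounted at the origin on the work surface. World frame = base frame: x ahead of the robot, y to its left, z up, the work surface at z = 0. Lengths are in m, angles in rad, forces in N, time in s.
With the tool pointing down it reaches from about 0.35 to 0.975 m from the base axis. Payload 4.9 kg.
Tool frame: the origin (TCP) lies on the centre line of the jaws, within the pads' length; the fingertips stand 14 mm ahead of it and the grasp point (between the pads) lies 5 mm behind it (manip.nose_length is the distance from the TCP to the fingertips, in m); z points along the fingers, y is the line along which they close (so a half turn about z gives the same grasp; the last joint's range is limited). The gripper opens to 85 mm and grips with 20 to 120 N. Pads are 22 mm wide; open, the fingers measure 114 mm over their backs; the gripper's body (76 mm by 85 mm) begins 54 mm behind the grasp point. The pads swing forward as they close: fully open they stand 13 mm farther back than shut.
Start: joints at [-1.461, 0.053, 1.613, -0, 1.476, -0.119], TCP at [0.142, -0.609, 0.245] pointing down, gripper open.
Joint ranges: [-3.01, 3.01], [-1.01, 2.22], [0.06, 2.58], [-1.02, 4.17], [0.09, 2.62], [-3.14, 3.14]. Speed limits (rad/s): [2.57, 2.57, 3.14, 3.14, 3.14, 3.14].

### API

Orientations are given as a unit quaternion [w, x, y, z].
In Python, from plant import manip, imaging gives the robot as it stands.
- The arm moves only by the tool play_rows, never from a script. Its argument "commands" is a list of rows, each a list of 6 numbers: the shift along the tool's x, y, z in mm, then the turn, a rotation vector about the tool's x, y, z in degrees. A call has 1 to 5 rows; each row shifts and turns the commanded pose from where the row before left it, along the tool's axes as they then stand; what a row does not reach is not made up. A row lasts 1/12 s, in which the tool goes at most 41.7 mm and 7.16 degrees, less where a joint would pass 70% of its speed; a pose out of reach is approached as far as the arm can. A call is refused whole if a number of a shift passes 41.7 or a number of a turn 7.16, either way. A call with a gripper value outside its range is refused whole. "hand" is the finger opening in mm, from 0 to 85.4, set as the call begins (left out, the last holds). The fingers move at their own pace and stop on an object; the grip force is fixed at half the most. Time passes only in rows, so rows that do not move let the fingers close. It gives the time, the measured TCP pose, the force, the opening and the grip force at its end, in the units of the state.
- manip.state(): the state, without advancing time (a new reading comes with each control period).
- imaging.grab_frame(name): name is "scene" or "top"; returns a dict with "image" (420x560x3 uint8, red, green, blue), "fx", "fy", "cx", "cy" (pixels), "R" (3x3) and "t" (3): a world point X has camera coordinates R X + t. Camera axes: x right, y down, z forward; pixel columns grow to the right and rows downward; lengths in m; the calibration is good to about 2 mm. A picture is of the moment at which its call begins. There is no depth.
- manip.job_done(): hands the job in; it is judged then, once.
The state is a dict: "time": time; "joint_pos": joint angles; "joint_vel": joint speeds; "joint_efforts": joint torques, N m; "tool_pos": TCP position; "tool_rot": TCP orientation; "contact_force": force on the tool from outside, world axes, zero at the start; "ft_torque": the same for the moment, N m; "gripper_width": opening from 0.0 (shut) to 1.0 (fully open); "grasp_force": force on a finger pad.
Only numpy, scipy, OpenCV 4.12 (cv2) and the standard library are available. Lean on these libraries where they do the work, as an engineer would, in place of code of your own. Each camera call takes 0.05 s, during which the arm holds its last target. There are 200 camera calls.

### The job

Load every battery cartridge standing on the table into the charging dock: set it in an empty bayonet socket with its lugs in the slots, push it down against the spring and twist it a quarter turn clockwise (seen from above) so that it locks. Once all are locked, put the clear hood squarely and flat on the dock over the sockets, within its outline, then press the start button right down. Leave the drinking glass and the sugar bowl standing where they are.

Things in the scene. Friction and masses are not known exactly. Their poses are not given: they have to be found in the camera images.
- cell0: Lamp battery cartridge, loose, upright; 2 or 3 present (absent: None). 68 mm tall, 150 g. Origin: centre of underside. Going up: black stem 35 mm across with 2 steel lugs, one each side, at its very bottom along x (8 wide, 6 high, tips 48 mm apart); white body 48 mm across at 22-40 mm; grip bar along x (in line with the lugs) at 40-68 mm, 40 long, 14 thick. Same after a half turn.
- cell1: Lamp battery cartridge, loose, upright; 2 or 3 present (absent: None). 68 mm tall, 150 g. Origin: centre of underside. Going up: black stem 35 mm across with 2 steel lugs, one each side, at its very bottom along x (8 wide, 6 high, tips 48 mm apart); white body 48 mm across at 22-40 mm; grip bar along x (in line with the lugs) at 40-68 mm, 40 long, 14 thick. Same after a half turn.
- cell2: Lamp battery cartridge, loose, upright; 2 or 3 present (absent: None). 68 mm tall, 150 g. Origin: centre of underside. Going up: black stem 35 mm across with 2 steel lugs, one each side, at its very bottom along x (8 wide, 6 high, tips 48 mm apart); white body 48 mm across at 22-40 mm; grip bar along x (in line with the lugs) at 40-68 mm, 40 long, 14 thick. Same after a half turn.
- dock: Black charging dock, fixed, a plate 280 mm (its x) by 170 mm (its y) by 20 mm high. Origin: centre of its underside on the table; z up. The sockets stand in a row along its x at y = +30 mm; the start button is at x = +20, y = -58 mm.
- socket0 (a point): Socket 0 (dock x = -80 mm). Point: on its axis, on the plate top, 20 mm above the table; axes as the dock's. Steel collar 59 mm across, 39 mm bore, 20 mm high above the plate, with 2 slots, one each side, 12 mm wide, along the dock's x. Lugs go down the slots.
- socket1 (a point): Socket 1 (dock x = 0), like socket 0. A sprung contact holds an unlocked cartridge's underside 13 mm above this point (3 N; 10 N at the bottom of the travel, 1 mm above the point). With the underside 1 to 6 mm above the point it turns CLOCKWISE from above, until its lugs lie along the dock's y; a stop is a few degrees further.
- socket2 (a point): Socket 2 (dock x = +80 mm), like socket 0. A cartridge pushed in cannot turn anticlockwise. Let go after the quarter turn, the spring lifts it 3 mm or so into a locking pocket, underside about 9 mm above this point: locked, it can be neither pulled out nor turned unless pushed down.
- hood_place (a point): Centre of the hood's place on the dock: on the plate top (20 mm above the table), at the middle socket; axes as the dock's. A thin metal line on the plate frames the hood's outline. The loaded cartridges reach 77 mm above this point.
- hood: Clear plastic hood with dark edges, loose, standing on the table, open below: 250 mm (its x) by 84 mm (its y) outside, 89 mm high, walls and top 4 mm, about 350 g. Origin: centre of its open underside; z up. On top in the middle a black grip bar 60 mm long along x, 14 mm thick along y, from 89 to 117 mm high. It may stand on the dock either way round.
- start (a joint): Start button on the dock: 0 = out, 0.006 m = fully down; springs back, 5 N when fully down.
- start_top (a point): Centre of the top of the start button (24 mm across), which is pressed straight down.
- glass: Empty drinking glass, loose, 60 mm across, 100 mm tall, upright, origin at the centre of its underside. To be left alone.
- sugar_bowl: White ceramic sugar bowl, loose, 73 mm across, 90 mm tall with its lid (one piece), origin at the centre of its underside. To be left alone.
Not all that is in view belongs to the job. What is shaped like the cell0 but brown or pink is not meant.

How it is judged:
By the outcome, as a careful person would: the job done as asked, in the order asked, and still so for the second after the job is handed in, with the robot touching nothing.
Of cell0, cell1, cell2 only 2 to 3 are there at a start; the rules pass over those that are not, and their reading is None.
At some moment in a run one of cell0, cell1, cell2 may be knocked a few centimetres aside while the robot is not near it.
It also fails if it takes over 210 s, if anything falls off the work surface, if the arm or the gripper's body presses on something with over 40 N, if the wrist force passes 120 N, or if a joint passes its speed limit or range.

## Working session

There is one attempt and no reset: what is moved stays moved. The work goes in short steps, Python scripts to look and compute and a tool call to move; the robot and the scene stay as the last step left them, time stands still between calls to the robot, and variables do not carry over. Pictures are saved under pics/ and viewed, at most 14 in all, crops included, and the job is handed in when it is done.

Besides the shell and the picture viewer there is one more tool, called after "Emit:" by a JSON object that holds its "api" and its "payload". play_rows: Moves the arm, as the interface text tells. Its arguments: {"type":"object","properties":{"commands":{"type":"array","items":{"type":"array","items":{"type":"number"}}},"hand":{"type":"number"}},"required":["commands"]}

```bash
mkdir -p pics; ls
python3 - <<'E'
from plant import manip, imaging
import cv2
for n in("scene","top"):
    f=imaging.grab_frame(n); cv2.imwrite(f"pics/{n}0.png",f["image"][:,:,::-1]); print(n,f["fx"],f["cx"],f["cy"],f["R"],f["t"])
print(manip.state())
E
```

```text
pics
scene 392.6352607450733 278.0851043613158 208.53344482679054 [[ 0.42573297  0.90477124 -0.01185096]
 [ 0.78070028 -0.37391065 -0.50069741]
 [-0.45744781  0.20391135 -0.86554125]] [-0.16005094 -0.37875551  1.23770966]
top 523.1285587172549 282.58433287049166 208.29603045221808 [[ 0.02647913 -0.99964818 -0.00153704]
 [-0.99751805 -0.02632229 -0.06530596]
 [ 0.06524252  0.00326247 -0.9978641 ]] [-0.07045951  0.50528391  1.15992074]
{'time': 0.1, 'joint_pos': array([-1.46098791e+00,  5.33030031e-02,  1.61414400e+00, -4.91921494e-05,
        1.47600416e+00, -1.19022534e-01]), 'joint_vel': array([-0.00176695, -0.00114493, -0.00059762, -0.00228316,  0.00110231,
        0.00017766]), 'joint_efforts': array([ 1.23722157e-04, -3.94903994e+01, -3.71362495e+01, -1.48101653e-04,
        3.89687601e-03,  3.88844668e-06]), 'tool_pos': array([ 0.14168934, -0.60817826,  0.24418598]), 'tool_rot': array([-9.29357527e-04,  9.93460989e-01,  1.14168293e-01, -2.02021051e-05]), 'contact_force': array([-0.81454336, -0.63157239,  0.40333188]), 'ft_torque': array([-0.00593394,  0.00803834, -0.00468249]), 'grasp_force': 0.0, 'gripper_width': 0.9972631866104351}
```

View pics/scene0.png

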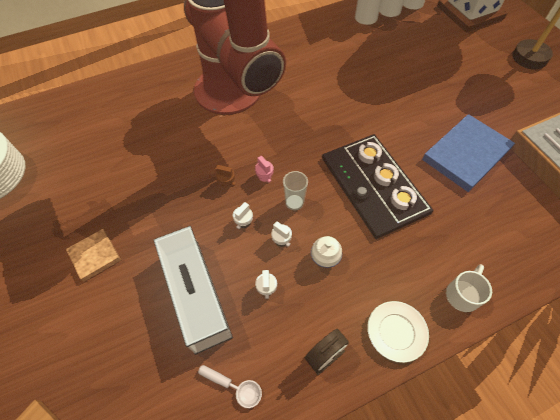

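View pics/top0.png

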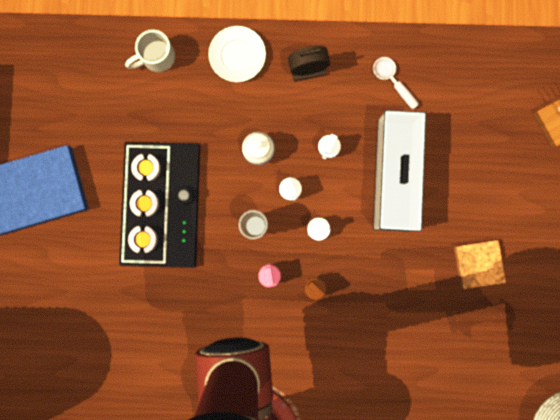

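Candidates in top view: white cells at (330,146), (290,188), (318,229). The pink one (269,276) and brown one (315,290) are decoys, and (258,148) is the sugar bowl. The scene view shows three white cells with grip bars at (243,215), (282,234) and (266,284). The dock's three sockets, in a column at x≈144, are all empty. I'll confirm in an enlarged crop.

Run:
```python
import cv2, numpy as np
t=cv2.imread("pics/top0.png"); s=cv2.imread("pics/scene0.png")
k=lambda im,r,f:cv2.resize(im[r[1]:r[3],r[0]:r[2]],None,fx=f,fy=f,interpolation=cv2.INTER_CUBIC)
a=k(t,(230,120,360,250),3); b=k(s,(215,180,345,310),3)   # 390x390 each
c=np.hstack([a,b]); cv2.imwrite("pics/c1.png",c)
d=np.hstack([k(t,(110,130,210,275),4),k(s,(315,125,440,245),3)[:,:] if 0 else cv2.resize(k(s,(315,125,435,245),3),(400,580))]); cv2.imwrite("pics/c2.png",d)
```

```text
(no output)
```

View pics/c1.png

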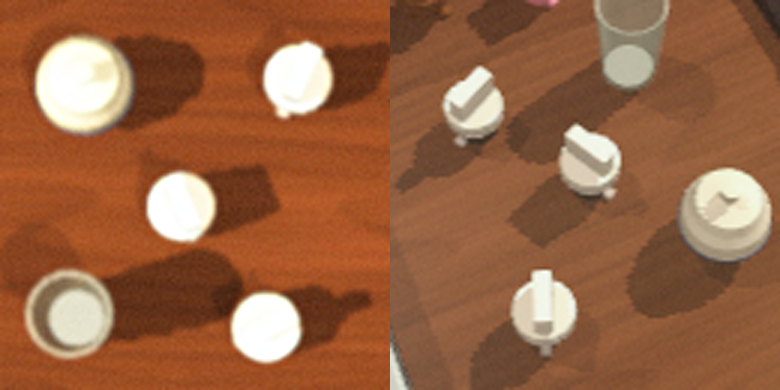

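View pics/c2.png

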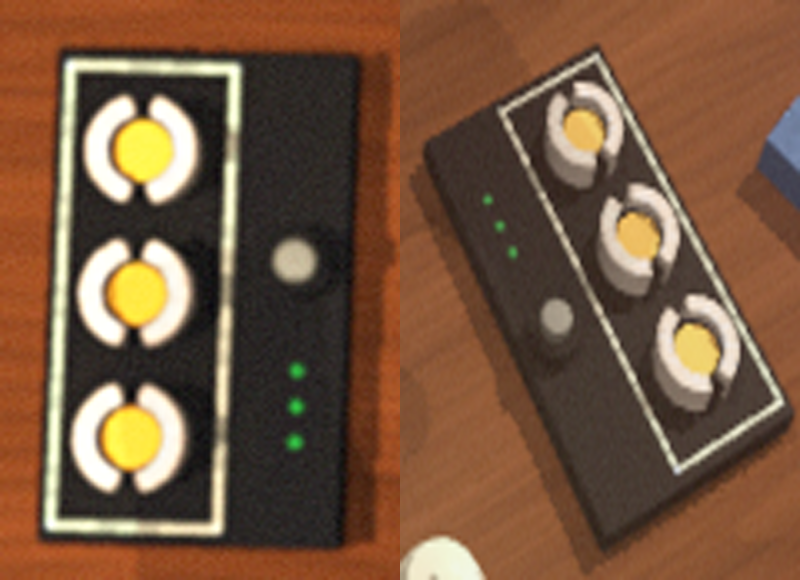

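The left (top) crop shows the three cells overexposed. The right (scene) crop shows the white bars and lugs clearly. Dock crop: three empty sockets with slots along the dock's long axis, and the button at about (184,195) in the top image. Next: measurements, plus a close crop of the bars.

```bash
cat > h.py <<'E'
import cv2, numpy as np
from plant import manip, imaging
def grab(n,save=None):
    f=imaging.grab_frame(n)
    if save: cv2.imwrite(save,f["image"][:,:,::-1])
    return f
def ray(f,uv,z):
    "pixels -> world points on plane z"
    uv=np.atleast_2d(np.asarray(uv,float)); R,t=np.array(f["R"]),np.array(f["t"])
    d=np.c_[(uv[:,0]-f["cx"])/f["fx"],(uv[:,1]-f["cy"])/f["fy"],np.ones(len(uv))]@R
    c=-R.T@t
    return c+d*((z-c[2])/d[:,2])[:,None]
def proj(f,X):
    p=np.atleast_2d(X)@np.array(f["R"]).T+np.array(f["t"])
    return np.c_[p[:,0]/p[:,2]*f["fx"]+f["cx"],p[:,1]/p[:,2]*f["fy"]+f["cy"]]
def blobs(mask,amin=20):
    n,l,s,c=cv2.connectedComponentsWithStats(mask.astype(np.uint8))
    return [(s[i,4],c[i],s[i,:4],(l==i)) for i in range(1,n) if s[i,4]>=amin]
def crop(im,r,f): return cv2.resize(im[r[1]:r[3],r[0]:r[2]],None,fx=f,fy=f,interpolation=cv2.INTER_CUBIC)
E
python3 - <<'E'
from h import *
f=grab("top"); g=grab("scene"); np.set_printoptions(precision=4,suppress=True)
for n,F in(("top",f),("scene",g)):
    im=F["image"].astype(int); h=cv2.cvtColor(F["image"],cv2.COLOR_RGB2HSV)
    # yellow contacts in dock
    y=(h[...,0]>15)&(h[...,0]<32)&(h[...,1]>(150 if n=="top" else 100))&(h[...,2]>190)
    for a,c,b,_ in blobs(y,40): print(n,"yellow",a,c,ray(F,c,0.033)[0])
    g_=(im[...,1]>im[...,0]+30)&(im[...,1]>im[...,2]+20)
    for a,c,b,_ in blobs(g_,2): print(n,"green",a,c,ray(F,c,0.02)[0])
    w=(im.min(2)>(150 if n=="top" else 130))
    for a,c,b,m in blobs(w,60):
        if 200<c[0]<350 and 120<c[1]<310: print(n,"white",a,c,b,ray(F,c,0.04)[0])
t=cv2.cvtColor(g["image"],cv2.COLOR_RGB2BGR)
cv2.imwrite("pics/c3.png",np.hstack([crop(t,(u-16,v-22,u+16,v+18),8) for u,v in((243,215),(282,234),(266,284))]))
E
```

```text
top yellow 46 [117.6739   6.6522] [0.9557 0.3302 0.033 ]
top yellow 53 [135.8679   6.6792] [0.9567 0.2888 0.033 ]
top yellow 285 [173.5474   7.2491] [0.9575 0.203  0.033 ]
top yellow 60 [219.1      7.7167] [0.9591 0.0993 0.033 ]
top yellow 177 [262.0508   8.5367] [0.9597 0.0016 0.033 ]
top yellow 103 [278.2524   8.5146] [ 0.9607 -0.0352  0.033 ]
top yellow 411 [314.2263   8.7178] [ 0.9624 -0.117   0.033 ]
top yellow 52 [347.3654   5.2115] [ 0.9725 -0.1922  0.033 ]
top yellow 69 [361.2174   9.913 ] [ 0.9623 -0.2238  0.033 ]
top yellow 42 [372.3095   9.5   ] [ 0.9639 -0.249   0.033 ]
top yellow 156 [403.5449  10.3974] [ 0.9637 -0.32    0.033 ]
top yellow 86 [418.8837  10.7093] [ 0.9638 -0.3548  0.033 ]
top yellow 180 [451.8111  10.9611] [ 0.9652 -0.4296  0.033 ]
top yellow 119 [462.9076  12.3782] [ 0.9625 -0.4548  0.033 ]
top yellow 62 [546.8871 113.4194] [ 0.7346 -0.6438  0.033 ]
top yellow 143 [554.1678 126.5035] [ 0.7053 -0.6599  0.033 ]
top yellow 166 [145.1145 166.9277] [0.5902 0.2517 0.033 ]
top yellow 170 [143.7059 202.8882] [0.5098 0.2513 0.033 ]
top yellow 177 [142.226  239.06
[... 881 characters left out ...]
04 0.033 ]
scene yellow 536 [ 92.6623 260.1437] [ 0.4216 -0.4985  0.033 ]
scene green 3 [341. 166.] [0.4291 0.1625 0.02  ]
scene green 4 [344.5 171.5] [0.4489 0.1619 0.02  ]
scene green 4 [348.5 176.5] [0.4675 0.1633 0.02  ]
scene white 86 [265.8837 163.1279] [258 156  15  18] [ 0.3465 -0.0213  0.04  ]
scene white 177 [294.0847 201.2599] [286 195  17  14] [ 0.4845 -0.0064  0.04  ]
scene white 280 [242.6786 213.6464] [233 202  20  22] [ 0.4618 -0.136   0.04  ]
scene white 287 [281.3101 232.8711] [272 222  20  24] [ 0.5502 -0.073   0.04  ]
scene white 618 [327.0097 249.6278] [313 236  29  28] [0.6353 0.0043 0.04  ]
scene white 371 [265.9218 282.0189] [256 270  21  24] [ 0.6458 -0.1564  0.04  ]
```

View pics/c3.png

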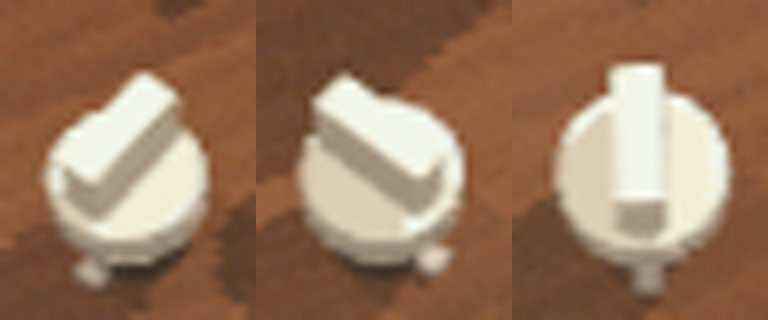

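The crop shows each cell's bar top face: cell A centre at crop px (122,128), B (380,128), C (637,132). One lug is visible in line with each bar.

Run:
```python
from h import *
g=grab("scene","pics/s1.png");np.set_printoptions(precision=4,suppress=True)
o={'A':((227,193),[(81,172),(163,85)],(90,272)),'B':((266,212),[(74,88),(174,168)],(177,262)),'C':((250,262),[(126,200),(125,64)],(137,278))}
for k,(off,e,l) in o.items():
    cv=lambda p:(np.array(p)+.5)/8-.5+np.array(off)
    P=ray(g,[cv(p) for p in e],0.068); L=ray(g,cv(l),0.005)[0]
    c=P.mean(0); d=P[1]-P[0]
    print(k,c,np.hypot(*d[:2]),"yaw",np.degrees(np.arctan2(d[1],d[0])),"lugyaw",np.degrees(np.arctan2(*(c-L)[1::-1])),np.hypot(*(L-c)[:2]))
# hood: grip bar dark and rim in both views
for n in("top","scene"):
    F=g if n=="scene" else grab("top"); im=F["image"].astype(int)
    for a,c,b,m in blobs(im.max(2)<60,30):
        if (n=="top" and 380<c[0]<425 and 110<c[1]<230) or (n=="scene" and 160<c[0]<225 and 240<c[1]<340):
            r=cv2.minAreaRect(np.argwhere(m)[:,::-1].astype(np.float32)); bx=cv2.boxPoints(r); W=ray(F,bx,0.117)
            print(n,a,c,r,ray(F,c,0.117)[0],W)
    w=(im.min(2)>130)
    for a,c,b,m in blobs(w,1500): print(n,'hood?',a,c,b)
```

```text
A [ 0.4637 -0.1362  0.068 ] 0.0378028209289955 yaw 117.03156293714576 lugyaw 110.54154737848249 0.02180324752900282
B [ 0.5501 -0.0735  0.068 ] 0.039097102120865916 yaw 22.554534979628837 lugyaw -155.97244239627048 0.02101605814374182
C [ 0.6463 -0.1571  0.068 ] 0.03863332208915613 yaw 156.14118769601308 lugyaw 157.79406060344255 0.02092054334472453
top 175 [404.1086 169.1314] ((404.1256408691406, 168.98440551757812), (6.660886764526367, 26.26887321472168), 2.38594388961792) [ 0.5881 -0.3062  0.117 ] [[ 0.5612 -0.2985  0.117 ]
 [ 0.6158 -0.3002  0.117 ]
 [ 0.6156 -0.3139  0.117 ]
 [ 0.561  -0.3123  0.117 ]]
top hood? 2543 [236.5604  53.4526] [208  26  58  56]
top hood? 5014 [400.501  170.7389] [375 111  50 120]
scene hood? 4352 [189.4517 286.0908] [154 226  73 120]
scene hood? 2927 [397.9259 331.2422] [368 301  61  62]
```

Add to h.py:
```python
def pose():
    s=manip.state(); w,x,y,z=s["tool_rot"]
    a=np.degrees(np.arctan2(2*(x*y+w*z),1-2*(y*y+z*z)))
    return np.array(s["tool_pos"])*1000,a,s
def plan(*wps):
    "wps (x,y,z mm,ang): per waypoint turn in place about tool z, then shift in tool axes"
    p,a,s=pose(); print("now",p.round(1),round(a,2),"j6",round(np.degrees(s["joint_pos"][5]),1),"F",np.round(s["contact_force"],1),"w",round(s["gripper_width"]*85.4,1),"gf",s["grasp_force"],"t",s["time"])
    for X,Y,Z,A in wps:
        d=np.array([X,Y,Z])-p; r=np.radians(A); c,q=np.cos(r),np.sin(r)
        print(" turn %.1f  shift %.1f %.1f %.1f"%(a-A,d[0]*c+d[1]*q,d[0]*q-d[1]*c,-d[2])); p=np.array([X,Y,Z]);a=A
```

```text
(no output)
```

Emit:
{"api": "play_rows", "payload": {"commands": [[30, -27.7, 0, 0, 0, 0], [30, -27.7, 0, 0, 0, 0], [30, -27.7, 0, 0, 0, 0], [30, -27.7, 0, 0, 0, 0], [30, -27.7, 0, 0, 0, 0]], "hand": 45}}

```text
time: 0.72
tool_pos: [0.257, -0.4382, 0.2452]
tool_rot: [0.0, 0.994, 0.114, 0.0]
contact_force: [0.7, 0.3, -0.2]
gripper_width: 0.528
grasp_force: 0.0
```

Emit:
{"api": "play_rows", "payload": {"commands": [[30, -27.7, 0, 0, 0, 0], [30, -27.7, 0, 0, 0, 0], [30, -27.7, 0, 0, 0, 0], [30, -27.7, 0, 0, 0, 0], [30, -27.7, 0, 0, 0, 0]]}}

```text
time: 1.13
tool_pos: [0.3718, -0.2691, 0.2455]
tool_rot: [0.0, 0.993, 0.114, 0.0]
contact_force: [1.9, -0.7, 0.7]
gripper_width: 0.526
grasp_force: 0.0
```

Emit:
{"api": "play_rows", "payload": {"commands": [[30, -27.7, 0, 0, 0, 0], [30, -27.7, 0, 0, 0, 0], [30, -27.7, 0, 0, 0, 0], [30, -27.7, 0, 0, 0, 0], [0, 0, 0, 0, 0, -7]]}}

```text
time: 1.55
tool_pos: [0.4653, -0.1303, 0.2455]
tool_rot: [-0.001, 0.984, 0.179, 0.001]
contact_force: [-0.1, -0.7, -0.4]
gripper_width: 0.527
grasp_force: 0.0
```

Emit:
{"api": "play_rows", "payload": {"commands": [[0, 0, 0, 0, 0, -7], [0, 0, 0, 0, 0, -7], [0, 0, 0, 0, 0, -7], [0, 0, 0, 0, 0, -7], [0, 0, 0, 0, 0, -7]]}}

```text
time: 1.97
tool_pos: [0.4629, -0.1356, 0.2453]
tool_rot: [0.0, 0.885, 0.465, 0.0]
contact_force: [0.1, -0.2, 0.2]
gripper_width: 0.525
grasp_force: 0.0
```

Emit:
{"api": "play_rows", "payload": {"commands": [[0, 0, 0, 0, 0, -7], [0, 0, 0, 0, 0, -7], [0, 0, 0, 0, 0, -7], [0, 0, 0, 0, 0, -7], [0, 0, 0, 0, 0, -7]]}}

```text
time: 2.38
tool_pos: [0.4628, -0.1357, 0.2453]
tool_rot: [0.0, 0.704, 0.71, -0.0]
contact_force: [0.3, 0.3, 0.4]
gripper_width: 0.528
grasp_force: 0.0
```

Emit:
{"api": "play_rows", "payload": {"commands": [[0, 0, 0, 0, 0, -7], [0, 0, 0, 0, 0, -7], [0, 0, 0, 0, 0, -7], [0, 0, 0, 0, 0, -3], [0, 0, 0, 0, 0, 0]]}}

```text
time: 2.8
tool_pos: [0.4628, -0.1357, 0.2453]
tool_rot: [0.0, 0.544, 0.839, -0.0]
contact_force: [0.5, 0.0, 0.4]
gripper_width: 0.527
grasp_force: 0.0
```

```bash
python3 -c "
from h import *
plan((463,-136,120,114),(463,-136,57,114))"
```

```text
now [ 462.8 -135.7  245.3] 114.15 j6 -49.3 F [0.5 0.  0.4] w 45.0 gf 0.0 t 2.8
 turn 0.1  shift -0.3 0.1 125.3
 turn 0.0  shift 0.0 0.0 63.0
```

Emit:
{"api": "play_rows", "payload": {"commands": [[0, 0, 40, 0, 0, 0], [0, 0, 40, 0, 0, 0], [0, 0, 40, 0, 0, 0], [0, 0, 30, 0, 0, 0], [0, 0, 20, 0, 0, 0]]}}

```text
time: 3.22
tool_pos: [0.4606, -0.1347, 0.0714]
tool_rot: [-0.003, 0.545, 0.839, -0.0]
contact_force: [-0.2, 0.0, -0.2]
gripper_width: 0.527
grasp_force: 0.0
```

Emit:
{"api": "play_rows", "payload": {"commands": [[0, 0, 10, 0, 0, 0], [0, 0, 8, 0, 0, 0], [0, 0, 0, 0, 0, 0]]}}

```text
time: 3.47
tool_pos: [0.4624, -0.1355, 0.0564]
tool_rot: [-0.001, 0.544, 0.839, -0.0]
contact_force: [0.1, -0.4, -0.1]
gripper_width: 0.529
grasp_force: 0.0
```

Emit:
{"api": "play_rows", "payload": {"commands": [[0, 0, 0, 0, 0, 0], [0, 0, 0, 0, 0, 0], [0, 0, 0, 0, 0, 0], [0, 0, 0, 0, 0, 0], [0, 0, 0, 0, 0, 0]], "hand": 0}}

```text
time: 3.88
tool_pos: [0.4639, -0.1363, 0.0588]
tool_rot: [0.001, 0.544, 0.839, 0.0]
contact_force: [0.1, -0.6, 4.3]
gripper_width: 0.15
grasp_force: 62.9
```

Emit:
{"api": "play_rows", "payload": {"commands": [[0, 0, 0, 0, 0, 0], [0, 0, 0, 0, 0, 0], [0, 0, 0, 0, 0, 0], [0, 0, 0, 0, 0, 0]]}}

```text
time: 4.22
tool_pos: [0.464, -0.1363, 0.0588]
tool_rot: [0.001, 0.544, 0.839, 0.0]
contact_force: [0.3, 0.2, 5.5]
gripper_width: 0.149
grasp_force: 63.2
```

```bash
python3 -c "
from h import *
plan((463,-136,190,114),(429.5,250.5,190,180))"
```

```text
now [ 464.  -136.3   58.8] 114.11 j6 -49.3 F [0.3 0.2 5.5] w 12.7 gf 63.242340087890625 t 4.2167
 turn 0.1  shift 0.6 -0.8 -131.2
 turn -66.0  shift 33.5 386.5 -0.0
```

Emit:
{"api": "play_rows", "payload": {"commands": [[0, 0, -15, 0, 0, 0], [0, 0, -39, 0, 0, 0], [0, 0, -39, 0, 0, 0], [0, 0, -39, 0, 0, 0], [0, 0, 0, 0, 0, -7]]}}

```text
time: 4.63
tool_pos: [0.4668, -0.1375, 0.1985]
tool_rot: [0.007, 0.491, 0.871, 0.001]
contact_force: [0.7, -1.1, -0.6]
gripper_width: 0.149
grasp_force: 62.4
```

Emit:
{"api": "play_rows", "payload": {"commands": [[0, 0, 0, 0, 0, -7], [0, 0, 0, 0, 0, -7], [0, 0, 0, 0, 0, -7], [0, 0, 0, 0, 0, -7], [0, 0, 0, 0, 0, -7]]}}

```text
time: 5.05
tool_pos: [0.4623, -0.1354, 0.1885]
tool_rot: [-0.001, 0.204, 0.979, 0.0]
contact_force: [0.6, 0.8, -1.8]
gripper_width: 0.15
grasp_force: 62.3
```

Emit:
{"api": "play_rows", "payload": {"commands": [[0, 0, 0, 0, 0, -7], [0, 0, 0, 0, 0, -7], [0, 0, 0, 0, 0, -7], [0, 0, 0, 0, 0, -3], [0, 0, 0, 0, 0, 0]]}}

```text
time: 5.47
tool_pos: [0.4623, -0.1355, 0.1885]
tool_rot: [-0.001, -0.001, 1.0, 0.0]
contact_force: [0.1, 0.2, -1.2]
gripper_width: 0.15
grasp_force: 62.3
```

Emit:
{"api": "play_rows", "payload": {"commands": [[3.4, 38.6, 0, 0, 0, 0], [3.4, 38.6, 0, 0, 0, 0], [3.4, 38.6, 0, 0, 0, 0], [3.4, 38.6, 0, 0, 0, 0], [3.4, 38.6, 0, 0, 0, 0]]}}

```text
time: 5.88
tool_pos: [0.4446, 0.0588, 0.1889]
tool_rot: [-0.0, 0.0, 1.0, 0.0]
contact_force: [0.0, -0.4, -2.1]
gripper_width: 0.15
grasp_force: 62.3
```

Emit:
{"api": "play_rows", "payload": {"commands": [[3.4, 38.6, 0, 0, 0, 0], [3.4, 38.6, 0, 0, 0, 0], [3.4, 38.6, 0, 0, 0, 0], [3.4, 38.6, 0, 0, 0, 0], [3.4, 38.6, 0, 0, 0, 0]]}}

```text
time: 6.3
tool_pos: [0.4272, 0.2521, 0.189]
tool_rot: [-0.0, -0.0, 1.0, -0.0]
contact_force: [0.9, 0.1, -2.3]
gripper_width: 0.15
grasp_force: 62.3
```

Emit:
{"api": "play_rows", "payload": {"commands": [[0, 0, 30, 0, 0, 0], [0, 0, 30, 0, 0, 0], [0, 0, 10, 0, 0, 0], [0, 0, 0, 0, 0, 0], [0, 0, 0, 0, 0, 0]]}}

```text
time: 6.72
tool_pos: [0.4279, 0.2498, 0.1191]
tool_rot: [-0.001, -0.0, 1.0, -0.0]
contact_force: [-0.1, -0.9, -0.9]
gripper_width: 0.15
grasp_force: 62.2
```

Run:
```python
from h import *
g=grab("scene"); f=grab("top")
b=lambda F:cv2.cvtColor(F["image"],cv2.COLOR_RGB2BGR)
cv2.imwrite("pics/c4.png",np.hstack([crop(b(g),(330,110,430,220),4),crop(b(f),(100,190,200,300),4)]))
plan((429.5,250.5,100,180.2))
print(proj(g,[[.4295,.2505,.04]]),proj(f,[[.4295,.2505,.04]]))
```

```text
now [429.4 250.2 121.2] -179.97 j6 -68.4 F [ 1.3  0.7 -1.4] w 12.8 gf 62.214789390563965 t 6.8167
 turn -360.2  shift -0.1 0.3 21.2
[[370.50823952 150.20123627]] [[141.62562884 239.09781025]]
```

View pics/c4.png

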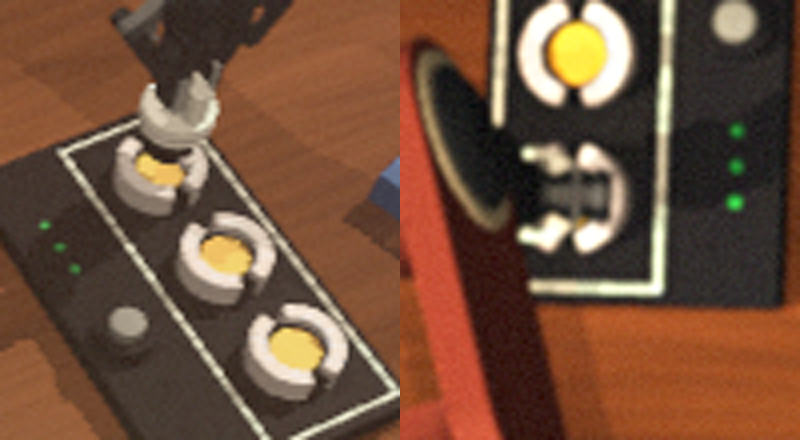

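The crop shows the cell held over socket 0 (collar at left-crop px (160,178)), bar along the slots. I'll lower slowly and feel for contact.

Emit:
{"api": "play_rows", "payload": {"commands": [[0, 0, 8, 0, 0, 0], [0, 0, 6, 0, 0, 0], [0, 0, 4, 0, 0, 0], [0, 0, 3, 0, 0, 0], [0, 0, 0, 0, 0, 0]]}}

```text
time: 7.23
tool_pos: [0.4275, 0.2499, 0.0973]
tool_rot: [-0.001, -0.001, 1.0, -0.0]
contact_force: [-0.3, 0.1, -1.4]
gripper_width: 0.148
grasp_force: 62.3
```

Emit:
{"api": "play_rows", "payload": {"commands": [[0, 0, 2, 0, 0, 0], [0, 0, 2, 0, 0, 0], [0, 0, 0, 0, 0, 0], [0, 0, 0, 0, 0, 0]]}}

```text
time: 7.57
tool_pos: [0.4281, 0.2502, 0.0943]
tool_rot: [-0.0, -0.001, 1.0, -0.0]
contact_force: [0.1, 1.1, -0.9]
gripper_width: 0.15
grasp_force: 62.3
```

Emit:
{"api": "play_rows", "payload": {"commands": [[0, 0, 3, 0, 0, 0], [0, 0, 3, 0, 0, 0], [0, 0, 3, 0, 0, 0], [0, 0, 3, 0, 0, 0], [0, 0, 0, 0, 0, 0]]}}

```text
time: 7.98
tool_pos: [0.4288, 0.2504, 0.0829]
tool_rot: [0.001, -0.001, 1.0, 0.0]
contact_force: [-1.8, 0.5, 6.5]
gripper_width: 0.147
grasp_force: 63.4
```

```bash
python3 -c "
from h import *
plan((429.5,250.5,82,-179.8))"
```

```text
now [428.8 250.4  82.9] -179.89 j6 -68.4 F [-1.8  0.5  6.5] w 12.6 gf 63.41621518135071 t 7.9833
 turn -0.1  shift -0.7 0.1 0.9
```

Spring force matches about 4 mm above the contact stop. Now I'll twist clockwise by 91°.

Emit:
{"api": "play_rows", "payload": {"commands": [[0, 0, 1, 0, 0, 7], [0, 0, 0, 0, 0, 7], [0, 0, 0, 0, 0, 7], [0, 0, 0, 0, 0, 7], [0, 0, 0, 0, 0, 7]]}}

```text
time: 8.4
tool_pos: [0.4295, 0.2506, 0.0829]
tool_rot: [0.001, 0.303, 0.953, 0.001]
contact_force: [-0.5, -1.3, 6.9]
gripper_width: 0.145
grasp_force: 63.4
```

Emit:
{"api": "play_rows", "payload": {"commands": [[0, 0, 0, 0, 0, 7], [0, 0, 0, 0, 0, 7], [0, 0, 0, 0, 0, 7], [0, 0, 0, 0, 0, 7], [0, 0, 0, 0, 0, 7]]}}

```text
time: 8.82
tool_pos: [0.4293, 0.2506, 0.0828]
tool_rot: [0.001, 0.575, 0.818, 0.001]
contact_force: [-0.8, -0.4, 6.5]
gripper_width: 0.153
grasp_force: 63.4
```

Emit:
{"api": "play_rows", "payload": {"commands": [[0, 0, 0, 0, 0, 7], [0, 0, 0, 0, 0, 7], [0, 0, 0, 0, 0, 6.5], [0, 0, 0, 0, 0, 0], [0, 0, 0, 0, 0, 0]]}}

```text
time: 9.23
tool_pos: [0.4285, 0.2507, 0.0826]
tool_rot: [-0.0, 0.71, 0.705, 0.0]
contact_force: [-3.3, -0.2, 8.1]
gripper_width: 0.148
grasp_force: 63.6
```

```bash
python3 -c "
from h import *
plan((429.5,250.5,82,90.2))
print(manip.state()['ft_torque'])"
```

```text
now [428.5 250.7  82.6] 89.6 j6 22.1 F [-3.3 -0.2  8.1] w 12.7 gf 63.637815713882446 t 9.2333
 turn -0.6  shift -0.2 1.0 0.6
[-0.01463834  0.60680216  0.01357377]
```

Emit:
{"api": "play_rows", "payload": {"commands": [[0, 0, -3, 0, 0, 0], [0, 0, -3, 0, 0, 0], [0, 0, -1, 0, 0, 0], [0, 0, 0, 0, 0, 0], [0, 0, 0, 0, 0, 0]]}}

```text
time: 9.65
tool_pos: [0.4282, 0.2505, 0.0879]
tool_rot: [-0.0, 0.71, 0.705, 0.001]
contact_force: [1.7, 4.7, -3.0]
gripper_width: 0.147
grasp_force: 62.1
```

Emit:
{"api": "play_rows", "payload": {"commands": [[0, 0, 0, 0, 0, 0], [0, 0, 0, 0, 0, 0], [0, 0, 0, 0, 0, 0], [0, 0, 0, 0, 0, 0], [0, 0, 0, 0, 0, 0]], "hand": 45}}

```text
time: 10.07
tool_pos: [0.4282, 0.25, 0.0884]
tool_rot: [0.0, 0.71, 0.705, -0.0]
contact_force: [0.8, -0.1, 0.9]
gripper_width: 0.528
grasp_force: 0.0
```

Emit:
{"api": "play_rows", "payload": {"commands": [[0, 0, -15, 0, 0, 0], [0, 0, -30, 0, 0, 0], [0, 0, -30, 0, 0, 0], [0, 0, -30, 0, 0, 0], [0, 0, 0, 0, 0, 0]]}}

```text
time: 10.48
tool_pos: [0.4316, 0.2515, 0.201]
tool_rot: [0.002, 0.71, 0.705, 0.006]
contact_force: [-0.2, 0.8, 0.1]
gripper_width: 0.53
grasp_force: 0.0
```

```bash
python3 -c "
from h import *
plan((646.5,-156.5,195,157),(646.5,-156.5,58,157))"
```

```text
now [431.6 251.5 201. ] 89.61 j6 22.1 F [-0.2  0.8  0.1] w 45.3 gf 0.0 t 10.4833
 turn -67.4  shift -357.3 -291.6 6.0
 turn 0.0  shift 0.0 0.0 137.0
```

Emit:
{"api": "play_rows", "payload": {"commands": [[0, 0, 0, 0, 0, -7], [0, 0, 0, 0, 0, -7], [0, 0, 0, 0, 0, -7], [0, 0, 0, 0, 0, -7], [0, 0, 0, 0, 0, -7]]}}

```text
time: 10.9
tool_pos: [0.428, 0.25, 0.193]
tool_rot: [-0.0, 0.462, 0.887, -0.0]
contact_force: [0.2, -0.1, -1.0]
gripper_width: 0.525
grasp_force: 0.0
```

Emit:
{"api": "play_rows", "payload": {"commands": [[0, 0, 0, 0, 0, -7], [0, 0, 0, 0, 0, -7], [0, 0, 0, 0, 0, -7], [0, 0, 0, 0, 0, -7], [0, 0, 0, 0, 0, -4.4]]}}

```text
time: 11.32
tool_pos: [0.428, 0.25, 0.1929]
tool_rot: [-0.0, 0.197, 0.98, -0.0]
contact_force: [-0.3, -0.2, 0.4]
gripper_width: 0.524
grasp_force: 0.0
```

Emit:
{"api": "play_rows", "payload": {"commands": [[-29.8, -24.3, 0, 0, 0, 0], [-29.8, -24.3, 0, 0, 0, 0], [-29.8, -24.3, 0, 0, 0, 0], [-29.8, -24.3, 0, 0, 0, 0]]}}

```text
time: 11.65
tool_pos: [0.5002, 0.1127, 0.1931]
tool_rot: [0.0, 0.199, 0.98, -0.0]
contact_force: [0.0, 0.7, -0.1]
gripper_width: 0.531
grasp_force: 0.0
```

Emit:
{"api": "play_rows", "payload": {"commands": [[-29.8, -24.3, 0, 0, 0, 0], [-29.8, -24.3, 0, 0, 0, 0], [-29.8, -24.3, 0, 0, 0, 0], [-29.8, -24.3, 0, 0, 0, 0]]}}

```text
time: 11.98
tool_pos: [0.5721, -0.0239, 0.193]
tool_rot: [-0.0, 0.199, 0.98, -0.0]
contact_force: [-0.0, -0.6, -0.7]
gripper_width: 0.527
grasp_force: 0.0
```

Run:
```python
from h import *
plan((646.5,-156.5,195,157),(646.5,-156.5,58,157))
g=grab("scene"); f=grab("top")
for n,F in(("top",f),("scene",g)):
    im=F["image"].astype(int); w=(im.min(2)>(150 if n=="top" else 130))
    for a,c,b,m in blobs(w,60):
        if 200<c[0]<350 and 120<c[1]<310: print(n,"white",a,c,b,ray(F,c,0.04)[0])
cv2.imwrite("pics/c5.png",crop(cv2.cvtColor(g["image"],cv2.COLOR_RGB2BGR),(220,125,420,315),3))
```

```text
now [572.1 -23.9 193. ] 156.99 j6 -76.8 F [-0.  -0.6 -0.7] w 45.0 gf 0.0 t 11.9833
 turn -0.0  shift -120.3 -93.0 -2.0
 turn 0.0  shift 0.0 0.0 137.0
top white 412 [328.56553398 145.61893204] [318 134  22  25] [ 0.64756445 -0.15554237  0.04      ]
top white 138 [295.6884058 190.3115942] [291 181  11  19] [ 0.54598442 -0.08503458  0.04      ]
top white 173 [272.57225434 277.13294798] [267 267  13  20] [ 0.35418263 -0.03928093  0.04      ]
scene white 144 [263.66666667 165.61111111] [256 156  17  19] [ 0.35134886 -0.02996269  0.04      ]
scene white 103 [294.31067961 202.45631068] [286 196  17  13] [ 0.48784087 -0.007441    0.04      ]
scene white 302 [281.39403974 232.98013245] [272 222  20  24] [ 0.55055679 -0.07291782  0.04      ]
scene white 614 [327.1009772  249.76872964] [313 236  29  28] [0.63569964 0.00429327 0.04      ]
scene white 383 [265.87467363 282.39164491] [255 270  22  24] [ 0.64656393 -0.15690157  0.04      ]
```

View pics/c5.png

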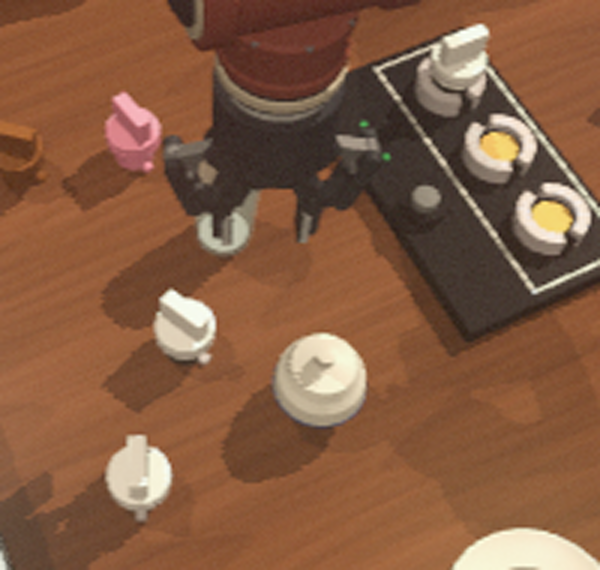

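The crop shows the loaded cell with its bar across the dock, locked at (460,60). Cell C at (139,475) and B at (185,325) are unmoved. Going for C.

Emit:
{"api": "play_rows", "payload": {"commands": [[-30, -23.2, 0, 0, 0, 0], [-30, -23.2, 0, 0, 0, 0], [-30, -23.2, 0, 0, 0, 0], [-30, -23.2, 0, 0, 0, 0], [0, 0, 0, 0, 0, 0]]}}

```text
time: 12.5
tool_pos: [0.6474, -0.1592, 0.1924]
tool_rot: [0.0, 0.201, 0.98, -0.001]
contact_force: [-1.5, 0.3, 0.2]
gripper_width: 0.523
grasp_force: 0.0
```

Emit:
{"api": "play_rows", "payload": {"commands": [[0, 0, 40, 0, 0, 0], [0, 0, 40, 0, 0, 0], [0, 0, 30, 0, 0, 0], [0, 0, 17, 0, 0, 0], [0, 0, 8, 0, 0, 0]]}}

```text
time: 12.92
tool_pos: [0.6427, -0.1524, 0.0534]
tool_rot: [-0.004, 0.199, 0.98, 0.001]
contact_force: [-0.9, -0.4, -0.6]
gripper_width: 0.527
grasp_force: 0.0
```

Emit:
{"api": "play_rows", "payload": {"commands": [[0, 0, 0, 0, 0, 0], [0, 0, 0, 0, 0, 0], [0, 0, 0, 0, 0, 0], [0, 0, 0, 0, 0, 0], [0, 0, 0, 0, 0, 0]], "hand": 0}}

```text
time: 13.33
tool_pos: [0.6468, -0.1544, 0.0601]
tool_rot: [0.001, 0.199, 0.98, -0.0]
contact_force: [-0.5, -0.1, -1.8]
gripper_width: 0.149
grasp_force: 62.2
```

Emit:
{"api": "play_rows", "payload": {"commands": [[0, 0, 0, 0, 0, 0], [0, 0, 0, 0, 0, 0], [0, 0, 0, 0, 0, 0], [0, 0, 0, 0, 0, 0]]}}

```text
time: 13.67
tool_pos: [0.6467, -0.1544, 0.0599]
tool_rot: [0.001, 0.199, 0.98, -0.0]
contact_force: [-1.8, 1.2, 6.2]
gripper_width: 0.146
grasp_force: 63.2
```

```bash
python3 -c "
from h import *
plan((647,-157,192,180.2),(589.5,251,192,180.2))"
```

```text
now [ 646.7 -154.4   59.9] 157.01 j6 -86.9 F [-1.8  1.2  6.2] w 12.4 gf 63.24896693229675 t 13.6667
 turn -23.2  shift -0.2 -2.6 -132.1
 turn 0.0  shift 56.1 408.2 -0.0
```

Emit:
{"api": "play_rows", "payload": {"commands": [[0, 0, -12, 0, 0, 0], [0, 0, -40, 0, 0, 0], [0, 0, -40, 0, 0, 0], [0, 0, -40, 0, 0, 0], [0, 0, 0, 0, 0, 0]]}}

```text
time: 14.08
tool_pos: [0.6504, -0.1558, 0.202]
tool_rot: [0.008, 0.199, 0.98, -0.001]
contact_force: [0.7, -0.6, 1.0]
gripper_width: 0.15
grasp_force: 62.4
```

Emit:
{"api": "play_rows", "payload": {"commands": [[0, 0, 0, 0, 0, -7], [0, 0, 0, 0, 0, -7], [0, 0, 0, 0, 0, -7], [0, 0, 0, 0, 0, -2.2], [5.1, 37.1, 0, 0, 0, 0]]}}

```text
time: 14.5
tool_pos: [0.6408, -0.1217, 0.1902]
tool_rot: [0.0, 0.0, 1.0, -0.002]
contact_force: [-0.0, 1.1, -1.1]
gripper_width: 0.152
grasp_force: 62.4
```

Emit:
{"api": "play_rows", "payload": {"commands": [[5.1, 37.1, 0, 0, 0, 0], [5.1, 37.1, 0, 0, 0, 0], [5.1, 37.1, 0, 0, 0, 0], [5.1, 37.1, 0, 0, 0, 0], [5.1, 37.1, 0, 0, 0, 0]]}}

```text
time: 14.92
tool_pos: [0.6136, 0.0699, 0.1901]
tool_rot: [-0.0, -0.002, 1.0, -0.0]
contact_force: [1.6, -0.5, -0.9]
gripper_width: 0.145
grasp_force: 62.4
```

Emit:
{"api": "play_rows", "payload": {"commands": [[5.1, 37.1, 0, 0, 0, 0], [5.1, 37.1, 0, 0, 0, 0], [5.1, 37.1, 0, 0, 0, 0], [5.1, 37.1, 0, 0, 0, 0], [5.1, 37.1, 0, 0, 0, 0]]}}

```text
time: 15.33
tool_pos: [0.5874, 0.2553, 0.1901]
tool_rot: [-0.0, -0.002, 1.0, -0.0]
contact_force: [0.8, 0.2, -1.0]
gripper_width: 0.149
grasp_force: 62.3
```

Emit:
{"api": "play_rows", "payload": {"commands": [[0, 0, 30, 0, 0, 0], [0, 0, 30, 0, 0, 0], [0, 0, 10, 0, 0, 0], [0, 0, 0, 0, 0, 0], [0, 0, 0, 0, 0, 0]]}}

```text
time: 15.75
tool_pos: [0.588, 0.2532, 0.1199]
tool_rot: [-0.001, -0.002, 1.0, -0.0]
contact_force: [-0.2, 0.5, -1.1]
gripper_width: 0.148
grasp_force: 62.3
```

```bash
python3 -c "
from h import *
plan((589,250.6,100,-179.8))"
```

```text
now [588.  253.2 119.9] -179.83 j6 -73.5 F [-0.2  0.5 -1.1] w 12.6 gf 62.27317571640015 t 15.75
 turn -0.0  shift -1.0 -2.6 19.9
```

Emit:
{"api": "play_rows", "payload": {"commands": [[-0.5, -2.5, 8, 0, 0, 0], [0, 0, 6, 0, 0, 0], [0, 0, 4, 0, 0, 0], [0, 0, 2, 0, 0, 0], [0, 0, 0, 0, 0, 0]]}}

```text
time: 16.17
tool_pos: [0.5886, 0.2509, 0.0999]
tool_rot: [-0.0, -0.002, 1.0, -0.0]
contact_force: [-0.5, -0.3, -1.0]
gripper_width: 0.146
grasp_force: 62.3
```

Emit:
{"api": "play_rows", "payload": {"commands": [[0, 0, 2, 0, 0, 0], [0, 0, 2, 0, 0, 0], [0, 0, 0, 0, 0, 0], [0, 0, 0, 0, 0, 0]]}}

```text
time: 16.5
tool_pos: [0.5887, 0.2512, 0.0962]
tool_rot: [-0.0, -0.002, 1.0, -0.0]
contact_force: [0.1, -1.3, -1.4]
gripper_width: 0.149
grasp_force: 62.3
```

Emit:
{"api": "play_rows", "payload": {"commands": [[0, 0, 4, 0, 0, 0], [0, 0, 4, 0, 0, 0], [0, 0, 3, 0, 0, 0], [0, 0, 3, 0, 0, 0], [0, 0, 0, 0, 0, 0]]}}

```text
time: 16.92
tool_pos: [0.5893, 0.2513, 0.0836]
tool_rot: [0.0, -0.002, 1.0, 0.0]
contact_force: [-3.1, -1.2, 6.7]
gripper_width: 0.149
grasp_force: 63.4
```

Emit:
{"api": "play_rows", "payload": {"commands": [[0, 0, 0, 0, 0, 0], [0, 0, 0, 0, 0, 0]]}}

```text
time: 17.08
tool_pos: [0.5893, 0.2513, 0.0836]
tool_rot: [0.0, -0.002, 1.0, 0.0]
contact_force: [-2.7, -0.9, 6.0]
gripper_width: 0.143
grasp_force: 63.4
```

Underside is about 3.7 mm above the point. Twist, lift-test, release.

Emit:
{"api": "play_rows", "payload": {"commands": [[0, 0, 1, 0, 0, 7], [0, 0, 0, 0, 0, 7], [0, 0, 0, 0, 0, 7], [0, 0, 0, 0, 0, 7], [0, 0, 0, 0, 0, 7]]}}

```text
time: 17.5
tool_pos: [0.5889, 0.252, 0.0828]
tool_rot: [-0.0, 0.302, 0.953, 0.001]
contact_force: [-3.4, 0.5, 7.9]
gripper_width: 0.151
grasp_force: 63.6
```

Emit:
{"api": "play_rows", "payload": {"commands": [[0, 0, 0, 0, 0, 7], [0, 0, 0, 0, 0, 7], [0, 0, 0, 0, 0, 7], [0, 0, 0, 0, 0, 7], [0, 0, 0, 0, 0, 7]]}}

```text
time: 17.92
tool_pos: [0.589, 0.252, 0.0829]
tool_rot: [-0.0, 0.574, 0.819, 0.001]
contact_force: [-3.7, -0.7, 7.5]
gripper_width: 0.149
grasp_force: 63.6
```

Emit:
{"api": "play_rows", "payload": {"commands": [[0, 0, 0, 0, 0, 7], [0, 0, 0, 0, 0, 7], [0, 0, 0, 0, 0, 6.5], [0, 0, 0, 0, 0, 0], [0, 0, 0, 0, 0, 0]]}}

```text
time: 18.33
tool_pos: [0.5888, 0.2519, 0.0829]
tool_rot: [-0.0, 0.709, 0.705, 0.0]
contact_force: [-4.5, -0.3, 7.9]
gripper_width: 0.15
grasp_force: 63.7
```

Emit:
{"api": "play_rows", "payload": {"commands": [[0, 0, -3, 0, 0, 0], [0, 0, -3, 0, 0, 0], [0, 0, -1, 0, 0, 0], [0, 0, 0, 0, 0, 0], [0, 0, 0, 0, 0, 0]]}}

```text
time: 18.75
tool_pos: [0.5887, 0.2517, 0.0884]
tool_rot: [-0.0, 0.709, 0.705, 0.0]
contact_force: [-3.4, 3.2, 3.1]
gripper_width: 0.15
grasp_force: 62.9
```

Emit:
{"api": "play_rows", "payload": {"commands": [[0, 0, 0, 0, 0, 0], [0, 0, 0, 0, 0, 0], [0, 0, 0, 0, 0, 0], [0, 0, 0, 0, 0, 0], [0, 0, 0, 0, 0, 0]], "hand": 45}}

```text
time: 19.17
tool_pos: [0.5889, 0.2509, 0.0881]
tool_rot: [0.0, 0.709, 0.705, -0.0]
contact_force: [-0.4, -0.3, 0.4]
gripper_width: 0.53
grasp_force: 0.0
```

Emit:
{"api": "play_rows", "payload": {"commands": [[0, 0, -15, 0, 0, 0], [0, 0, -30, 0, 0, 0], [0, 0, -30, 0, 0, 0], [0, 0, -30, 0, 0, 0], [0, 0, 0, 0, 0, 0]]}}

```text
time: 19.58
tool_pos: [0.5928, 0.2523, 0.2033]
tool_rot: [0.003, 0.709, 0.705, 0.006]
contact_force: [1.4, 0.2, 2.0]
gripper_width: 0.525
grasp_force: 0.0
```

Emit:
{"api": "play_rows", "payload": {"commands": [[0, 0, 0, 0, 0, -7], [0, 0, 0, 0, 0, -7], [0, 0, 0, 0, 0, -7], [0, 0, 0, 0, 0, -7], [0, 0, 0, 0, 0, -7]]}}

```text
time: 20.0
tool_pos: [0.5891, 0.2512, 0.1946]
tool_rot: [0.001, 0.461, 0.887, 0.0]
contact_force: [0.2, 0.6, -0.5]
gripper_width: 0.527
grasp_force: 0.0
```

Emit:
{"api": "play_rows", "payload": {"commands": [[0, 0, 0, 0, 0, -7], [0, 0, 0, 0, 0, -7], [0, 0, 0, 0, 0, -7], [0, 0, 0, 0, 0, -7], [0, 0, 0, 0, 0, -7]]}}

```text
time: 20.42
tool_pos: [0.5891, 0.2512, 0.1946]
tool_rot: [0.001, 0.173, 0.985, 0.0]
contact_force: [-0.5, -0.2, 0.1]
gripper_width: 0.531
grasp_force: 0.0
```

Emit:
{"api": "play_rows", "payload": {"commands": [[0, 0, 0, 0, 0, -7], [0, 0, 0, 0, 0, -7], [0, 0, 0, 0, 0, -7], [0, 0, 0, 0, 0, -7], [0, 0, 0, 0, 0, -7]]}}

```text
time: 20.83
tool_pos: [0.5891, 0.2512, 0.1945]
tool_rot: [0.001, -0.131, 0.991, 0.0]
contact_force: [0.1, -0.0, 0.3]
gripper_width: 0.527
grasp_force: 0.0
```

Emit:
{"api": "play_rows", "payload": {"commands": [[0, 0, 0, 0, 0, -7], [0, 0, 0, 0, 0, -1.5], [0, 0, 0, 0, 0, 0]]}}

```text
time: 21.08
tool_pos: [0.5891, 0.2512, 0.1945]
tool_rot: [0.001, -0.201, 0.98, -0.0]
contact_force: [0.3, 0.6, -0.4]
gripper_width: 0.529
grasp_force: 0.0
```

Run:
```python
from h import *
plan((550.5,-73,195,-157),(550.5,-73,58,-157))
g=grab("scene"); f=grab("top")
for n,F in(("top",f),("scene",g)):
    im=F["image"].astype(int); w=(im.min(2)>(150 if n=="top" else 130))
    for a,c,b,m in blobs(w,60):
        if 200<c[0]<350 and 120<c[1]<310: print(n,"white",a,c,b,ray(F,c,0.04)[0])
cv2.imwrite("pics/c6.png",crop(cv2.cvtColor(g["image"],cv2.COLOR_RGB2BGR),(220,125,420,315),3))
```

```text
now [589.1 251.2 194.5] -156.77 j6 -96.8 F [ 0.3  0.6 -0.4] w 45.2 gf 0.0 t 21.0833
 turn 0.2  shift 162.2 -283.4 -0.5
 turn 0.0  shift -0.0 0.0 137.0
top white 627 [257.05741627 148.80223285] [243 134  30  30] [0.63626869 0.00300656 0.04      ]
top white 400 [289.6 188.5] [279 177  22  23] [ 0.54964869 -0.0714901   0.04      ]
top white 334 [256.51796407 225.26347305] [246 212  21  26] [ 0.46653774 -0.00084375  0.04      ]
top white 313 [268.03194888 276.41214058] [259 266  20  21] [ 0.35548326 -0.02931959  0.04      ]
scene white 146 [263.6369863  165.64383562] [256 156  17  19] [ 0.35141209 -0.0300769   0.04      ]
scene white 181 [294.12707182 201.29834254] [286 195  17  14] [ 0.48462416 -0.00635666  0.04      ]
scene white 303 [281.34983498 232.91089109] [272 222  20  24] [ 0.55034504 -0.07293385  0.04      ]
scene white 560 [325.76785714 249.54821429] [313 236  27  28] [0.63387576 0.00176753 0.04      ]
```

View pics/c6.png

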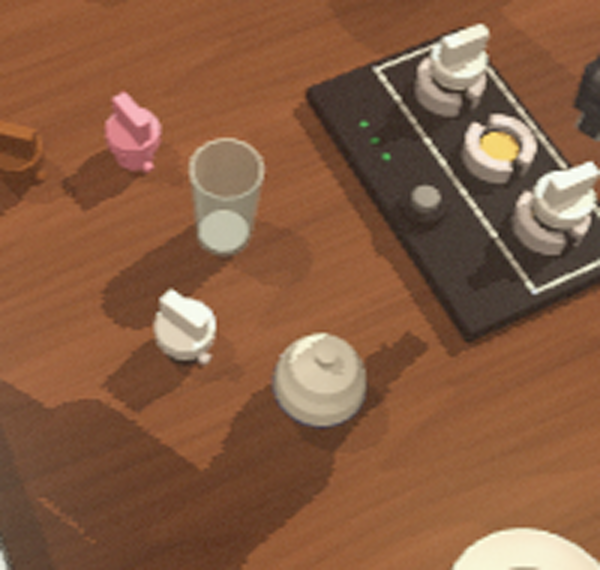

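Two cells are seated with their bars across the dock, and B at (185,325) is unmoved. Going for B.

Emit:
{"api": "play_rows", "payload": {"commands": [[20.3, -35.4, 0, 0, 0, 0], [20.3, -35.4, 0, 0, 0, 0], [20.3, -35.4, 0, 0, 0, 0], [20.3, -35.4, 0, 0, 0, 0]]}}

```text
time: 21.52
tool_pos: [0.5696, 0.0877, 0.1938]
tool_rot: [0.0, -0.201, 0.98, -0.0]
contact_force: [0.1, 0.3, -0.4]
gripper_width: 0.524
grasp_force: 0.0
```

Emit:
{"api": "play_rows", "payload": {"commands": [[20.3, -35.4, 0, 0, 0, 0], [20.3, -35.4, 0, 0, 0, 0], [20.3, -35.4, 0, 0, 0, 0], [20.3, -35.4, 0, 0, 0, 0], [0, 0, 0, 0, 0, 0]]}}

```text
time: 21.93
tool_pos: [0.5505, -0.0792, 0.194]
tool_rot: [-0.0, -0.197, 0.98, -0.002]
contact_force: [0.4, 0.6, 0.7]
gripper_width: 0.526
grasp_force: 0.0
```

```bash
python3 -c "
from h import *
plan((550.2,-73,58,-157))"
```

```text
now [550.5 -79.2 194. ] -157.24 j6 -128.5 F [0.4 0.6 0.7] w 44.9 gf 0.0 t 21.9333
 turn -0.2  shift -2.1 5.8 136.0
```

Emit:
{"api": "play_rows", "payload": {"commands": [[0, 0, 40, 0, 0, 0], [0, 0, 30, 0, 0, 0], [0, 0, 0, 0, 0, 0], [0, 0, 0, 0, 0, 0], [0, 0, 0, 0, 0, 0]]}}

```text
time: 22.35
tool_pos: [0.5522, -0.0729, 0.1251]
tool_rot: [0.001, -0.201, 0.98, -0.0]
contact_force: [0.4, 0.0, 0.6]
gripper_width: 0.525
grasp_force: 0.0
```

```bash
python3 -c "
from h import *
plan((550.2,-73,58,-157))"
```

```text
now [552.2 -72.9 125.1] -156.78 j6 -128.4 F [0.4 0.  0.6] w 44.8 gf 0.0 t 22.35
 turn 0.2  shift 1.8 0.7 67.1
```

Emit:
{"api": "play_rows", "payload": {"commands": [[1.8, 0.7, 30, 0, 0, 0], [0, 0, 20, 0, 0, 0], [0, 0, 10, 0, 0, 0], [0, 0, 6, 0, 0, 0], [0, 0, 0, 0, 0, 0]]}}

```text
time: 22.77
tool_pos: [0.5496, -0.073, 0.0577]
tool_rot: [0.0, -0.201, 0.98, -0.0]
contact_force: [0.8, 0.2, 0.8]
gripper_width: 0.525
grasp_force: 0.0
```

Emit:
{"api": "play_rows", "payload": {"commands": [[0, 0, 0, 0, 0, 0], [0, 0, 0, 0, 0, 0], [0, 0, 0, 0, 0, 0], [0, 0, 0, 0, 0, 0], [0, 0, 0, 0, 0, 0]], "hand": 0}}

```text
time: 23.18
tool_pos: [0.5505, -0.0734, 0.0591]
tool_rot: [0.001, -0.201, 0.98, -0.001]
contact_force: [0.1, 1.3, 6.0]
gripper_width: 0.147
grasp_force: 60.5
```

Emit:
{"api": "play_rows", "payload": {"commands": [[0, 0, 0, 0, 0, 0], [0, 0, 0, 0, 0, 0], [0, 0, 0, 0, 0, 0], [0, 0, 0, 0, 0, 0]]}}

```text
time: 23.52
tool_pos: [0.5505, -0.0734, 0.0591]
tool_rot: [0.001, -0.201, 0.98, -0.001]
contact_force: [-1.1, 0.5, 4.8]
gripper_width: 0.148
grasp_force: 60.5
```

```bash
python3 -c "
from h import *
plan((550,-73,192,-179.8),(509,250.9,192,-179.8))"
```

```text
now [550.5 -73.4  59.1] -156.79 j6 -128.5 F [-1.1  0.5  4.8] w 12.6 gf 60.54157733917236 t 23.5167
 turn 23.0  shift 0.5 0.4 -132.9
 turn 0.0  shift 39.9 324.0 -0.0
```

Emit:
{"api": "play_rows", "payload": {"commands": [[0, 0, -13, 0, 0, 0], [0, 0, -40, 0, 0, 0], [0, 0, -40, 0, 0, 0], [0, 0, -40, 0, 0, 0], [0, 0, 0, 0, 0, 0]]}}

```text
time: 23.93
tool_pos: [0.5538, -0.0743, 0.2012]
tool_rot: [0.007, -0.201, 0.98, -0.004]
contact_force: [1.7, -0.7, 0.8]
gripper_width: 0.148
grasp_force: 59.7
```

Emit:
{"api": "play_rows", "payload": {"commands": [[0, 0, 0, 0, 0, 7], [0, 0, 0, 0, 0, 7], [0, 0, 0, 0, 0, 7], [0, 0, 0, 0, 0, 2], [0, 0, 0, 0, 0, 0]]}}

```text
time: 24.35
tool_pos: [0.5488, -0.0731, 0.1903]
tool_rot: [-0.0, -0.002, 1.0, 0.0]
contact_force: [0.0, 0.5, -0.8]
gripper_width: 0.148
grasp_force: 59.6
```

Emit:
{"api": "play_rows", "payload": {"commands": [[4.4, 36, 0, 0, 0, 0], [4.4, 36, 0, 0, 0, 0], [4.4, 36, 0, 0, 0, 0], [4.4, 36, 0, 0, 0, 0], [4.4, 36, 0, 0, 0, 0]]}}

```text
time: 24.77
tool_pos: [0.5258, 0.1082, 0.1904]
tool_rot: [-0.0, -0.002, 1.0, -0.0]
contact_force: [0.5, -0.7, -1.4]
gripper_width: 0.151
grasp_force: 59.6
```

Emit:
{"api": "play_rows", "payload": {"commands": [[4.4, 36, 0, 0, 0, 0], [4.4, 36, 0, 0, 0, 0], [4.4, 36, 0, 0, 0, 0], [4.4, 36, 0, 0, 0, 0], [0, 0, 0, 0, 0, 0]]}}

```text
time: 25.18
tool_pos: [0.5069, 0.2558, 0.1904]
tool_rot: [-0.0, -0.005, 1.0, 0.001]
contact_force: [0.5, 0.1, -1.0]
gripper_width: 0.149
grasp_force: 59.8
```

Emit:
{"api": "play_rows", "payload": {"commands": [[0, 0, 30, 0, 0, 0], [0, 0, 30, 0, 0, 0], [0, 0, 10, 0, 0, 0], [0, 0, 0, 0, 0, 0], [0, 0, 0, 0, 0, 0]]}}

```text
time: 25.6
tool_pos: [0.5083, 0.2503, 0.1202]
tool_rot: [-0.001, -0.002, 1.0, -0.0]
contact_force: [0.8, -0.0, -0.8]
gripper_width: 0.151
grasp_force: 59.7
```

```bash
python3 -c "
from h import *
plan((509,250.9,100,-179.8))"
```

```text
now [508.3 250.3 120.2] -179.79 j6 -71.5 F [ 0.8 -0.  -0.8] w 12.9 gf 59.7091269493103 t 25.6
 turn 0.0  shift -0.7 0.6 20.2
```

Emit:
{"api": "play_rows", "payload": {"commands": [[-0.5, 0.5, 8, 0, 0, 0], [0, 0, 6, 0, 0, 0], [0, 0, 4, 0, 0, 0], [0, 0, 2, 0, 0, 0], [0, 0, 0, 0, 0, 0]]}}

```text
time: 26.02
tool_pos: [0.5087, 0.2511, 0.0999]
tool_rot: [-0.0, -0.002, 1.0, -0.0]
contact_force: [-0.2, -0.6, -1.1]
gripper_width: 0.15
grasp_force: 59.7
```

Emit:
{"api": "play_rows", "payload": {"commands": [[0, 0, 2, 0, 0, 0], [0, 0, 2, 0, 0, 0], [0, 0, 0, 0, 0, 0], [0, 0, 0, 0, 0, 0]]}}

```text
time: 26.35
tool_pos: [0.5089, 0.2512, 0.0963]
tool_rot: [-0.0, -0.002, 1.0, -0.0]
contact_force: [0.5, -0.3, -1.9]
gripper_width: 0.151
grasp_force: 59.7
```

Emit:
{"api": "play_rows", "payload": {"commands": [[0, 0, 4, 0, 0, 0], [0, 0, 4, 0, 0, 0], [0, 0, 3, 0, 0, 0], [0, 0, 3, 0, 0, 0], [0, 0, 0, 0, 0, 0]]}}

```text
time: 26.77
tool_pos: [0.5097, 0.2515, 0.0831]
tool_rot: [0.001, -0.002, 1.0, 0.0]
contact_force: [-0.8, 0.2, 7.4]
gripper_width: 0.151
grasp_force: 60.9
```

Emit:
{"api": "play_rows", "payload": {"commands": [[0, 0, 0, 0, 0, 0], [0, 0, 0, 0, 0, 0]]}}

```text
time: 26.93
tool_pos: [0.5097, 0.2516, 0.0836]
tool_rot: [0.001, -0.002, 1.0, 0.0]
contact_force: [-0.4, -1.2, 6.9]
gripper_width: 0.148
grasp_force: 60.9
```

Emit:
{"api": "play_rows", "payload": {"commands": [[0, 0, 1, 0, 0, 7], [0, 0, 0, 0, 0, 7], [0, 0, 0, 0, 0, 7], [0, 0, 0, 0, 0, 7], [0, 0, 0, 0, 0, 7]]}}

```text
time: 27.35
tool_pos: [0.5097, 0.2508, 0.0827]
tool_rot: [0.001, 0.302, 0.953, -0.0]
contact_force: [-1.8, -2.3, 7.7]
gripper_width: 0.155
grasp_force: 60.9
```

Emit:
{"api": "play_rows", "payload": {"commands": [[0, 0, 0, 0, 0, 7], [0, 0, 0, 0, 0, 7], [0, 0, 0, 0, 0, 7], [0, 0, 0, 0, 0, 7], [0, 0, 0, 0, 0, 7]]}}

```text
time: 27.77
tool_pos: [0.5084, 0.2505, 0.082]
tool_rot: [-0.0, 0.574, 0.819, -0.002]
contact_force: [-5.0, -3.9, 7.3]
gripper_width: 0.15
grasp_force: 61.0
```

Emit:
{"api": "play_rows", "payload": {"commands": [[0, 0, 0, 0, 0, 7], [0, 0, 0, 0, 0, 7], [0, 0, 0, 0, 0, 6.5], [0, 0, 0, 0, 0, 0], [0, 0, 0, 0, 0, 0]]}}

```text
time: 28.18
tool_pos: [0.508, 0.2504, 0.0817]
tool_rot: [-0.0, 0.709, 0.705, -0.002]
contact_force: [-4.5, -4.5, 7.0]
gripper_width: 0.146
grasp_force: 61.0
```

Emit:
{"api": "play_rows", "payload": {"commands": [[0, 0, -3, 0, 0, 0], [0, 0, -3, 0, 0, 0], [0, 0, -1, 0, 0, 0], [0, 0, 0, 0, 0, 0], [0, 0, 0, 0, 0, 0]]}}

```text
time: 28.6
tool_pos: [0.5079, 0.2505, 0.0879]
tool_rot: [-0.0, 0.709, 0.705, -0.002]
contact_force: [-4.5, -5.1, 3.5]
gripper_width: 0.15
grasp_force: 60.3
```

Emit:
{"api": "play_rows", "payload": {"commands": [[0, 0, 0, 0, 0, 0], [0, 0, 0, 0, 0, 0], [0, 0, 0, 0, 0, 0], [0, 0, 0, 0, 0, 0], [0, 0, 0, 0, 0, 0]], "hand": 45}}

```text
time: 29.02
tool_pos: [0.5091, 0.2514, 0.0884]
tool_rot: [0.0, 0.709, 0.705, 0.0]
contact_force: [0.4, -0.5, 0.3]
gripper_width: 0.53
grasp_force: 0.0
```

Emit:
{"api": "play_rows", "payload": {"commands": [[0, 0, -15, 0, 0, 0], [0, 0, -35, 0, 0, 0], [0, 0, -35, 0, 0, 0], [0, 0, -35, 0, 0, 0], [0, 0, -35, 0, 0, 0]]}}

```text
time: 29.43
tool_pos: [0.5087, 0.2513, 0.2449]
tool_rot: [-0.0, 0.709, 0.705, 0.0]
contact_force: [0.4, -0.0, 0.1]
gripper_width: 0.525
grasp_force: 0.0
```

Run:
```python
from h import *
plan((588,-306,245,178),(588,-306,104,178))
g=grab("scene"); f=grab("top")
b=lambda F:cv2.cvtColor(F["image"],cv2.COLOR_RGB2BGR)
cv2.imwrite("pics/c7.png",np.hstack([crop(b(g),(140,220,240,355),4),crop(b(f),(360,100,440,235),4)]))
```

```text
now [508.7 251.3 244.9] 89.71 j6 19.1 F [ 0.4 -0.   0.1] w 44.8 gf 0.0 t 29.4333
 turn -88.3  shift -98.7 -554.2 -0.1
 turn 0.0  shift 0.0 0.0 141.0
```

View pics/c7.png

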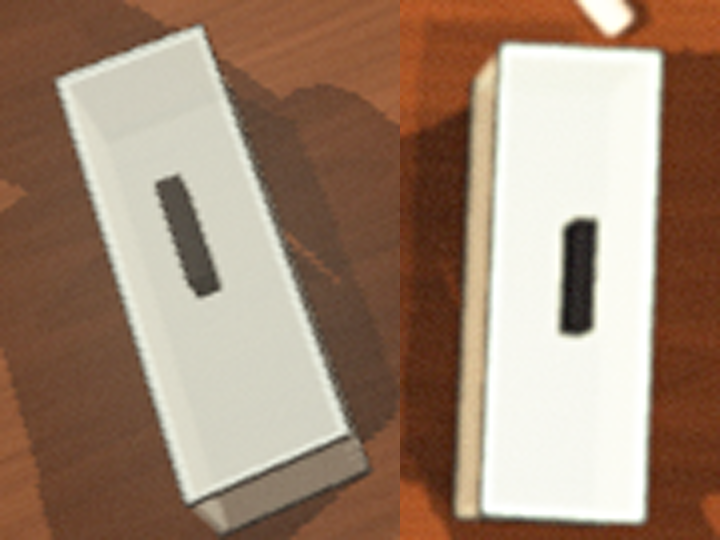

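The scene crop shows the hood top's corners at (58,79), (203,27), (347,436), (186,502), and the top crop at (498,45), (663,48), (646,522), (484,517). The grip bar is in the middle.

Run:
```python
from h import *
np.set_printoptions(precision=4,suppress=True)
g=grab("scene"); f=grab("top")
def rep(n,F,pts,off,k,z):
    P=ray(F,(np.array(pts)+.5)/k-.5+np.array(off),z)[:,:2]; e=((P[1]+P[0])-(P[2]+P[3]))/2
    print(n,P.mean(0),np.hypot(*e),np.hypot(*((P[0]+P[3])-(P[1]+P[2]))/2),"yaw",np.degrees(np.arctan2(e[1],e[0])))
rep("hood scene",g,[(347,436),(186,502),(58,79),(203,27)],(140,220),4,.089)
rep("hood top",f,[(98,45),(263,48),(246,522),(84,517)],(360,100),4,.089)
rep("bar scene",g,[(219,290),(199,298),(155,182),(179,175)],(140,220),4,.117)
rep("bar top",f,[(165,219),(198,219),(193,333),(160,333)],(360,100),4,.117)
rep("frame top",f,[(65,60),(240,66),(222,533),(45,528)],(110,130),4,.02)
```

```text
hood scene [ 0.5904 -0.309 ] 0.2480840843066443 0.08319879978096874 yaw -1.992241080210705
hood top [ 0.5904 -0.3099] 0.2526118431092965 0.08659259562535115 yaw -1.2045436161996474
bar scene [ 0.5952 -0.3082] 0.06816559183422369 0.011510903326456268 yaw -0.2897412552165336
bar top [ 0.5892 -0.3067] 0.059393136957696706 0.017035634708595024 yaw -1.8439408908747037
frame top [0.5097 0.251 ] 0.26307732652354593 0.09888506220440305 yaw 0.17629644882574438
```

Emit:
{"api": "play_rows", "payload": {"commands": [[0, 0, 0, 0, 0, -7], [0, 0, 0, 0, 0, -7], [0, 0, 0, 0, 0, -7], [0, 0, 0, 0, 0, -7], [0, 0, 0, 0, 0, -7]]}}

```text
time: 30.05
tool_pos: [0.5078, 0.2509, 0.2404]
tool_rot: [-0.002, 0.461, 0.887, -0.002]
contact_force: [0.2, -0.2, 0.5]
gripper_width: 0.526
grasp_force: 0.0
```

Emit:
{"api": "play_rows", "payload": {"commands": [[0, 0, 0, 0, 0, -7], [0, 0, 0, 0, 0, -7], [0, 0, 0, 0, 0, -7], [0, 0, 0, 0, 0, -7], [0, 0, 0, 0, 0, -7]]}}

```text
time: 30.47
tool_pos: [0.5078, 0.2509, 0.2403]
tool_rot: [-0.002, 0.173, 0.985, -0.001]
contact_force: [0.7, -0.5, 0.1]
gripper_width: 0.528
grasp_force: 0.0
```

Emit:
{"api": "play_rows", "payload": {"commands": [[0, 0, 0, 0, 0, -7], [0, 0, 0, 0, 0, -7], [0, 0, 0, 0, 0, -4.6], [-6.5, -37.1, 0, 0, 0, 0], [-6.5, -37.1, 0, 0, 0, 0]]}}

```text
time: 30.88
tool_pos: [0.5184, 0.1769, 0.2404]
tool_rot: [-0.002, 0.013, 1.0, -0.0]
contact_force: [0.1, 0.3, 0.1]
gripper_width: 0.525
grasp_force: 0.0
```

Emit:
{"api": "play_rows", "payload": {"commands": [[-6.5, -37.1, 0, 0, 0, 0], [-6.5, -37.1, 0, 0, 0, 0], [-6.5, -37.1, 0, 0, 0, 0], [-6.5, -37.1, 0, 0, 0, 0], [-6.5, -37.1, 0, 0, 0, 0]]}}

```text
time: 31.3
tool_pos: [0.5456, -0.0113, 0.2406]
tool_rot: [-0.002, 0.015, 1.0, 0.0]
contact_force: [1.2, 1.1, -0.2]
gripper_width: 0.524
grasp_force: 0.0
```

Emit:
{"api": "play_rows", "payload": {"commands": [[-6.5, -37.1, 0, 0, 0, 0], [-6.5, -37.1, 0, 0, 0, 0], [-6.5, -37.1, 0, 0, 0, 0], [-6.5, -37.1, 0, 0, 0, 0], [-6.5, -37.1, 0, 0, 0, 0]]}}

```text
time: 31.72
tool_pos: [0.5727, -0.1975, 0.2404]
tool_rot: [-0.002, 0.015, 1.0, 0.001]
contact_force: [0.7, -0.3, 0.8]
gripper_width: 0.53
grasp_force: 0.0
```

Emit:
{"api": "play_rows", "payload": {"commands": [[-6.5, -37.1, 0, 0, 0, 0], [-6.5, -37.1, 0, 0, 0, 0], [-6.5, -37.1, 0, 0, 0, 0], [0, 0, 0, 0, 0, 0], [0, 0, 0, 0, 0, 0]]}}

```text
time: 32.13
tool_pos: [0.5889, -0.3091, 0.2399]
tool_rot: [-0.002, 0.016, 1.0, 0.001]
contact_force: [-0.4, 0.5, -0.0]
gripper_width: 0.528
grasp_force: 0.0
```

Emit:
{"api": "play_rows", "payload": {"commands": [[0, 0, 30, 0, 0, 0], [0, 0, 30, 0, 0, 0], [0, 0, 10, 0, 0, 0], [0, 0, 0, 0, 0, 0], [0, 0, 0, 0, 0, 0]]}}

```text
time: 32.55
tool_pos: [0.5896, -0.3066, 0.1724]
tool_rot: [-0.001, 0.014, 1.0, 0.001]
contact_force: [0.0, -1.0, 1.0]
gripper_width: 0.53
grasp_force: 0.0
```

Run:
```python
from h import *
plan((590,-308.5,107.5,178.3))
g=grab("scene","pics/s8.png")
```

```text
now [ 589.6 -306.6  172.4] 178.37 j6 -122.3 F [ 0. -1.  1.] w 45.2 gf 0.0 t 32.55
 turn 0.1  shift -0.5 -1.9 64.9
```

View pics/s8.png

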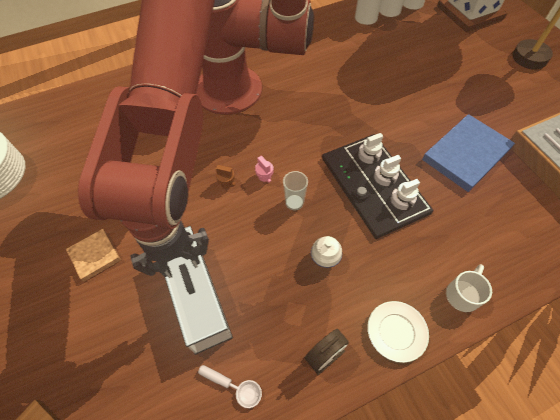

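The picture shows all three cells in the dock at (371,147), (387,170) and (405,193), bars across the dock. The gripper is above the hood bar at (187,279).

Emit:
{"api": "play_rows", "payload": {"commands": [[-0.5, -1.9, 30, 0, 0, 0], [0, 0, 20, 0, 0, 0], [0, 0, 10, 0, 0, 0], [0, 0, 4, 0, 0, 0], [0, 0, 0, 0, 0, 0]]}}

```text
time: 33.02
tool_pos: [0.5906, -0.3098, 0.1097]
tool_rot: [0.0, 0.015, 1.0, -0.0]
contact_force: [0.3, -0.3, -0.2]
gripper_width: 0.523
grasp_force: 0.0
```

Emit:
{"api": "play_rows", "payload": {"commands": [[0, 0, 0, 0, 0, 0], [0, 0, 0, 0, 0, 0], [0, 0, 0, 0, 0, 0], [0, 0, 0, 0, 0, 0], [0, 0, 0, 0, 0, 0]], "hand": 0}}

```text
time: 33.43
tool_pos: [0.5915, -0.3101, 0.1115]
tool_rot: [0.001, 0.015, 1.0, -0.0]
contact_force: [-0.2, 3.2, 7.2]
gripper_width: 0.15
grasp_force: 61.3
```

Emit:
{"api": "play_rows", "payload": {"commands": [[0, 0, 0, 0, 0, 0], [0, 0, 0, 0, 0, 0], [0, 0, 0, 0, 0, 0], [0, 0, 0, 0, 0, 0], [0, 0, 0, 0, 0, 0]]}}

```text
time: 33.85
tool_pos: [0.5915, -0.3101, 0.1115]
tool_rot: [0.001, 0.015, 1.0, -0.0]
contact_force: [-0.0, 3.2, 6.4]
gripper_width: 0.148
grasp_force: 61.3
```

Emit:
{"api": "play_rows", "payload": {"commands": [[0, 0, -6, 0, 0, 0], [0, 0, -10, 0, 0, 0], [0, 0, -30, 0, 0, 0], [0, 0, -30, 0, 0, 0], [0, 0, -30, 0, 0, 0]]}}

```text
time: 34.27
tool_pos: [0.5895, -0.3095, 0.2153]
tool_rot: [-0.001, 0.015, 1.0, 0.001]
contact_force: [1.0, -0.2, -3.3]
gripper_width: 0.149
grasp_force: 60.0
```

Emit:
{"api": "play_rows", "payload": {"commands": [[0, 0, -30, 0, 0, 0], [0, 0, 0, 0, 0, 0], [0, 0, 0, 0, 0, 0], [0, 0, 0, 0, 0, 0]]}}

```text
time: 34.6
tool_pos: [0.5896, -0.3094, 0.2434]
tool_rot: [-0.001, 0.015, 1.0, 0.001]
contact_force: [-1.1, 0.0, -4.4]
gripper_width: 0.148
grasp_force: 59.9
```

Run:
```python
from h import *
plan((509.2,251,245,-179.8))
g=grab("scene"); f=grab("top")
b=lambda F:cv2.cvtColor(F["image"],cv2.COLOR_RGB2BGR)
cv2.imwrite("pics/c9.png",np.hstack([crop(b(g),(110,200,250,380),3),crop(b(f),(340,90,460,270),3)]))
```

```text
now [ 589.6 -309.4  243.4] 178.3 j6 -122.4 F [-1.1  0.  -4.4] w 12.7 gf 59.91719841957092 t 34.6
 turn 358.1  shift 78.4 560.7 -1.6
```

View pics/c9.png

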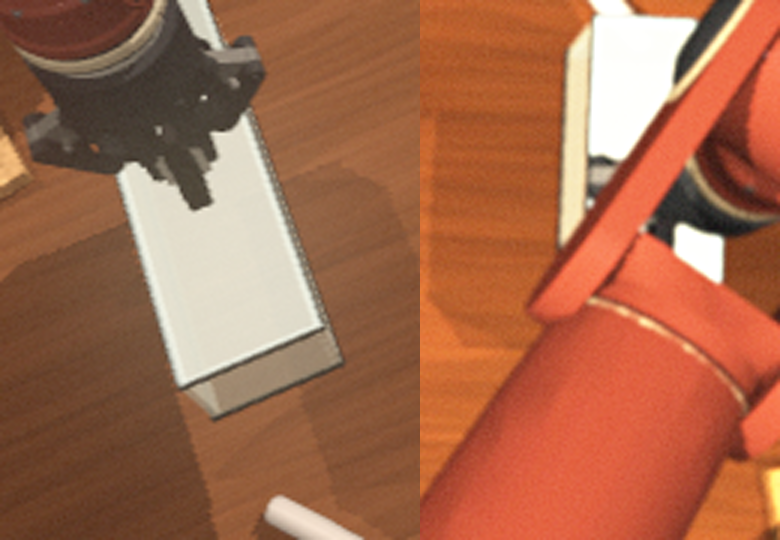

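The hood is held level, with its far-end corners at left-crop (182,388) and (323,328). Carrying it over at underside 132 mm.

Emit:
{"api": "play_rows", "payload": {"commands": [[0, 0, -2, 0, 0, -1.9], [5.2, 37.4, 0, 0, 0, 0], [5.2, 37.4, 0, 0, 0, 0], [5.2, 37.4, 0, 0, 0, 0], [5.2, 37.4, 0, 0, 0, 0]]}}

```text
time: 35.12
tool_pos: [0.5675, -0.1586, 0.2443]
tool_rot: [-0.002, -0.001, 1.0, 0.001]
contact_force: [0.6, 0.2, -3.8]
gripper_width: 0.145
grasp_force: 60.1
```

Emit:
{"api": "play_rows", "payload": {"commands": [[5.2, 37.4, 0, 0, 0, 0], [5.2, 37.4, 0, 0, 0, 0], [5.2, 37.4, 0, 0, 0, 0], [5.2, 37.4, 0, 0, 0, 0], [5.2, 37.4, 0, 0, 0, 0]]}}

```text
time: 35.53
tool_pos: [0.5407, 0.0283, 0.2447]
tool_rot: [-0.002, -0.002, 1.0, 0.0]
contact_force: [1.6, 1.4, -3.9]
gripper_width: 0.147
grasp_force: 60.1
```

Emit:
{"api": "play_rows", "payload": {"commands": [[5.2, 37.4, 0, 0, 0, 0], [5.2, 37.4, 0, 0, 0, 0], [5.2, 37.4, 0, 0, 0, 0], [5.2, 37.4, 0, 0, 0, 0], [5.2, 37.4, 0, 0, 0, 0]]}}

```text
time: 35.95
tool_pos: [0.514, 0.215, 0.2448]
tool_rot: [-0.002, -0.002, 1.0, -0.001]
contact_force: [1.7, -0.4, -3.6]
gripper_width: 0.149
grasp_force: 60.1
```

Emit:
{"api": "play_rows", "payload": {"commands": [[5.2, 37.4, 0, 0, 0, 0], [0, 0, 0, 0, 0, 0], [0, 0, 0, 0, 0, 0], [0, 0, 0, 0, 0, 0]]}}

```text
time: 36.28
tool_pos: [0.5096, 0.2505, 0.2453]
tool_rot: [-0.002, -0.002, 1.0, -0.001]
contact_force: [0.7, 0.6, -3.9]
gripper_width: 0.146
grasp_force: 60.4
```

Run:
```python
from h import *
plan((509.2,251,131.5,-179.8))
g=grab("scene"); f=grab("top")
b=lambda F:cv2.cvtColor(F["image"],cv2.COLOR_RGB2BGR)
cv2.imwrite("pics/c10.png",np.hstack([crop(b(g),(310,70,450,250),3),crop(b(f),(80,110,200,290),3)]))
print(ray(g,(np.array([(182,388),(323,328)])+.5)/3-.5+[110,200],.221))
```

```text
now [509.6 250.5 245.3] -179.76 j6 -71.6 F [ 0.7  0.6 -3.9] w 12.5 gf 60.39727807044983 t 36.2833
 turn 0.0  shift 0.4 0.5 113.8
[[ 0.71295694 -0.35236556  0.221     ]
 [ 0.71512098 -0.27028708  0.221     ]]
```

View pics/c10.png

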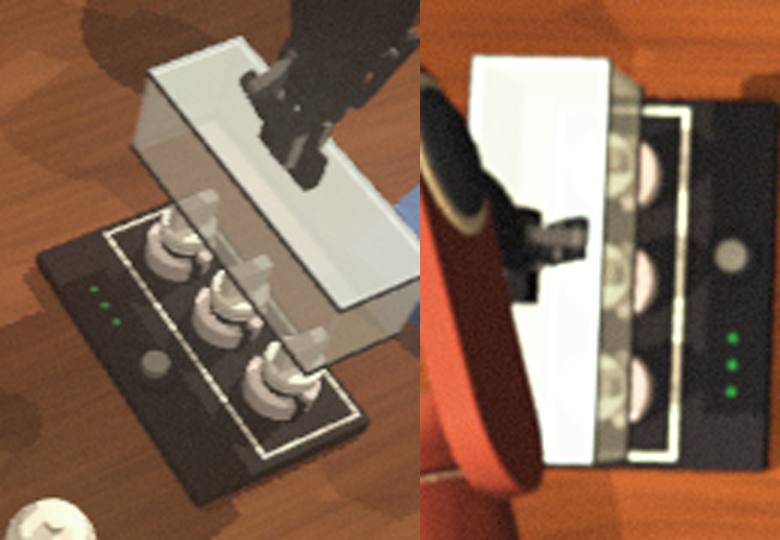

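The hood hovers level and square over the sockets. Lowering it.

Emit:
{"api": "play_rows", "payload": {"commands": [[0.4, 0.5, 20, 0, 0, 0], [0, 0, 20, 0, 0, 0], [0, 0, 20, 0, 0, 0], [0, 0, 20, 0, 0, 0], [0, 0, 15, 0, 0, 0]]}}

```text
time: 36.8
tool_pos: [0.5095, 0.2496, 0.1501]
tool_rot: [-0.001, -0.001, 1.0, -0.0]
contact_force: [0.1, -0.9, -4.5]
gripper_width: 0.148
grasp_force: 60.3
```

Emit:
{"api": "play_rows", "payload": {"commands": [[0, 0, 7, 0, 0, 0], [0, 0, 4, 0, 0, 0], [0, 0, 2, 0, 0, 0], [0, 0, 0, 0, 0, 0], [0, 0, 0, 0, 0, 0]]}}

```text
time: 37.22
tool_pos: [0.5108, 0.2514, 0.1406]
tool_rot: [0.001, -0.002, 1.0, 0.0]
contact_force: [0.4, 0.0, -3.2]
gripper_width: 0.152
grasp_force: 60.3
```

Run:
```python
from h import *
plan((509.2,251,131.5,-179.8))
```

```text
now [510.8 251.4 140.6] -179.81 j6 -71.5 F [ 0.4  0.  -3.2] w 13.0 gf 60.31522750854492 t 37.2167
 turn -0.0  shift 1.6 -0.4 9.1
```

Emit:
{"api": "play_rows", "payload": {"commands": [[1.5, -0.4, 3, 0, 0, 0], [0, 0, 3, 0, 0, 0], [0, 0, 2, 0, 0, 0], [0, 0, 1.5, 0, 0, 0], [0, 0, 0, 0, 0, 0]]}}

```text
time: 37.63
tool_pos: [0.5085, 0.2513, 0.1315]
tool_rot: [-0.0, -0.002, 1.0, 0.0]
contact_force: [-4.9, -1.1, 4.5]
gripper_width: 0.147
grasp_force: 61.5
```

Emit:
{"api": "play_rows", "payload": {"commands": [[0, 0, 0, 0, 0, 0], [0, 0, 0, 0, 0, 0]]}}

```text
time: 37.8
tool_pos: [0.5085, 0.2513, 0.1315]
tool_rot: [-0.0, -0.002, 1.0, 0.0]
contact_force: [-5.0, -0.5, 5.0]
gripper_width: 0.145
grasp_force: 61.5
```

Hood is seated at the expected height. Release, retreat, close the fingers, turn, and check the picture.

Emit:
{"api": "play_rows", "payload": {"commands": [[0, 0, 0, 0, 0, 0], [0, 0, 0, 0, 0, 0], [0, 0, 0, 0, 0, 0], [0, 0, 0, 0, 0, 0], [0, 0, 0, 0, 0, 0]], "hand": 45}}

```text
time: 38.22
tool_pos: [0.5086, 0.251, 0.1298]
tool_rot: [0.0, -0.002, 1.0, 0.0]
contact_force: [0.3, -0.2, 0.6]
gripper_width: 0.524
grasp_force: 0.0
```

Emit:
{"api": "play_rows", "payload": {"commands": [[0, 0, -10, 0, 0, 0], [0, 0, -30, 0, 0, 0], [0, 0, -35, 0, 0, 0], [0, 0, -35, 0, 0, 0], [0, 0, 0, 0, 0, 0]]}}

```text
time: 38.63
tool_pos: [0.5122, 0.2523, 0.25]
tool_rot: [0.007, -0.002, 1.0, 0.002]
contact_force: [0.3, 0.4, 1.0]
gripper_width: 0.528
grasp_force: 0.0
```

Emit:
{"api": "play_rows", "payload": {"commands": [[0, -30, 0, 0, 0, 7], [0, 0, 0, 0, 0, 7], [0, 0, 0, 0, 0, 7], [0, 0, 0, 0, 0, 7], [0, 0, 0, 0, 0, 7]], "hand": 0}}

```text
time: 39.05
tool_pos: [0.5088, 0.2208, 0.2406]
tool_rot: [0.0, 0.302, 0.953, 0.0]
contact_force: [0.3, 0.4, -0.6]
gripper_width: -0.005
grasp_force: 0.0
```

Emit:
{"api": "play_rows", "payload": {"commands": [[0, 0, 0, 0, 0, 7], [0, 0, 0, 0, 0, 7], [0, 0, 0, 0, 0, 7], [0, 0, 0, 0, 0, 7], [0, 0, 0, 0, 0, 7]]}}

```text
time: 39.47
tool_pos: [0.5087, 0.221, 0.2405]
tool_rot: [0.0, 0.575, 0.818, 0.0]
contact_force: [-0.1, 0.1, -0.7]
gripper_width: -0.001
grasp_force: 0.0
```

Emit:
{"api": "play_rows", "payload": {"commands": [[0, 0, 0, 0, 0, 7], [0, 0, 0, 0, 0, 7], [0, 0, 0, 0, 0, 6], [35, 0, 0, 0, 0, 0], [0, 0, 0, 0, 0, 0]]}}

```text
time: 39.88
tool_pos: [0.5084, 0.2589, 0.2406]
tool_rot: [-0.001, 0.705, 0.709, 0.001]
contact_force: [-0.7, -0.6, -0.4]
gripper_width: 0.001
grasp_force: 0.0
```

Run:
```python
from h import *
plan((529.5,157,200,90))
g=grab("scene"); f=grab("top")
b=lambda F:cv2.cvtColor(F["image"],cv2.COLOR_RGB2BGR)
cv2.imwrite("pics/c11.png",np.hstack([crop(b(g),(310,100,450,250),4)[:, :],np.zeros((600,1,3),np.uint8)]))
print(ray(f,(184,195),.03),ray(g,(362,192.5),.03))
```

```text
now [508.4 258.9 240.6] 90.32 j6 19.1 F [-0.7 -0.6 -0.4] w 0.1 gf 0.0 t 39.8833
 turn 0.3  shift -101.9 21.1 40.6
[[0.52995806 0.16314805 0.03      ]] [[0.53068427 0.16438857 0.03      ]]
```

View pics/c11.png

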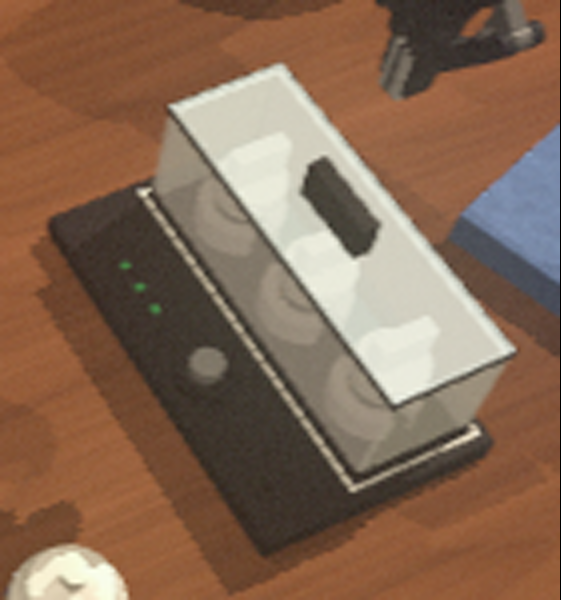

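The crop shows the hood flat inside the frame line, with all three cells under it. The button at (208,365) is free. Moving to the button, pressing slightly away from the hood.

Emit:
{"api": "play_rows", "payload": {"commands": [[-34, 7.1, 0, 0, 0, 0], [-34, 7.1, 0, 0, 0, 0], [-34, 7.1, 0, 0, 0, 0], [0, 0, 0, 0, 0, 0], [0, 0, 0, 0, 0, 0]]}}

```text
time: 40.4
tool_pos: [0.5304, 0.1522, 0.2401]
tool_rot: [0.0, 0.707, 0.707, 0.0]
contact_force: [0.6, 0.3, -0.2]
gripper_width: 0.003
grasp_force: 0.0
```

Emit:
{"api": "play_rows", "payload": {"commands": [[0, 0, 40, 0, 0, 0], [0, 0, 40, 0, 0, 0], [0, 0, 20, 0, 0, 0], [0, 0, 0, 0, 0, 0], [0, 0, 0, 0, 0, 0]]}}

```text
time: 40.82
tool_pos: [0.5291, 0.1546, 0.1389]
tool_rot: [-0.001, 0.705, 0.709, -0.001]
contact_force: [0.9, 0.6, 0.5]
gripper_width: -0.002
grasp_force: 0.0
```

Run:
```python
from h import *
plan((530,157.5,60,90.2))
```

```text
now [529.1 154.6 138.9] 90.27 j6 8.3 F [0.9 0.6 0.5] w -0.2 gf 0.0 t 40.8167
 turn 0.1  shift 2.9 0.9 78.9
```

Emit:
{"api": "play_rows", "payload": {"commands": [[1.8, 0.9, 30, 0, 0, 0], [0, 0, 25, 0, 0, 0], [0, 0, 20, 0, 0, 0], [0, 0, 5, 0, 0, 0], [0, 0, 0, 0, 0, 0]]}}

```text
time: 41.23
tool_pos: [0.5313, 0.1563, 0.0605]
tool_rot: [0.0, 0.706, 0.709, 0.0]
contact_force: [-0.7, 1.3, -0.0]
gripper_width: 0.002
grasp_force: 0.0
```

Emit:
{"api": "play_rows", "payload": {"commands": [[0, 0, 4, 0, 0, 0], [0, 0, 4, 0, 0, 0], [0, 0, 2, 0, 0, 0], [0, 0, 0, 0, 0, 0], [0, 0, 0, 0, 0, 0]]}}

```text
time: 41.65
tool_pos: [0.5331, 0.1563, 0.0519]
tool_rot: [0.001, 0.706, 0.708, 0.002]
contact_force: [2.2, 0.9, 3.8]
gripper_width: -0.005
grasp_force: 1.9
```

Emit:
{"api": "play_rows", "payload": {"commands": [[0, 0, 2, 0, 0, 0], [0, 0, 2, 0, 0, 0], [0, 0, 0, 0, 0, 0], [0, 0, 0, 0, 0, 0]]}}

```text
time: 41.98
tool_pos: [0.5333, 0.1563, 0.0497]
tool_rot: [0.001, 0.706, 0.708, 0.002]
contact_force: [-3.2, 0.3, 17.3]
gripper_width: 0.0
grasp_force: 9.2
```

Emit:
{"api": "play_rows", "payload": {"commands": [[0, 0, 1, 0, 0, 0], [0, 0, 1, 0, 0, 0], [0, 0, 0, 0, 0, 0], [0, 0, 0, 0, 0, 0]]}}

```text
time: 42.32
tool_pos: [0.5335, 0.1563, 0.0495]
tool_rot: [0.001, 0.706, 0.709, 0.001]
contact_force: [-8.1, -0.3, 28.6]
gripper_width: -0.002
grasp_force: 14.4
```

Force rose to 28 N with no further travel, so the button is bottomed. Retreating.

Emit:
{"api": "play_rows", "payload": {"commands": [[0, 0, -5, 0, 0, 0], [0, 0, -15, 0, 0, 0], [0, 0, -30, 0, 0, 0], [0, 0, -35, 0, 0, 0], [0, 0, -35, 0, 0, 0]]}}

```text
time: 42.73
tool_pos: [0.5288, 0.1554, 0.1629]
tool_rot: [-0.002, 0.706, 0.708, -0.002]
contact_force: [0.9, -0.0, -0.3]
gripper_width: -0.002
grasp_force: 0.0
```

Emit:
{"api": "play_rows", "payload": {"commands": [[0, 0, -30, 0, 0, 0], [-40, 0, 0, 0, 0, 0], [-40, 0, 0, 0, 0, 0], [0, 0, 0, 0, 0, 0], [0, 0, 0, 0, 0, 0]]}}

```text
time: 43.15
tool_pos: [0.5302, 0.0742, 0.1928]
tool_rot: [-0.001, 0.707, 0.707, -0.001]
contact_force: [1.0, 0.3, 0.3]
gripper_width: 0.001
grasp_force: 0.0
```

Run:
```python
from h import *
g=grab("scene")
cv2.imwrite("pics/c12.png",crop(cv2.cvtColor(g["image"],cv2.COLOR_RGB2BGR),(240,100,450,290),3))
```

```text
(no output)
```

View pics/c12.png

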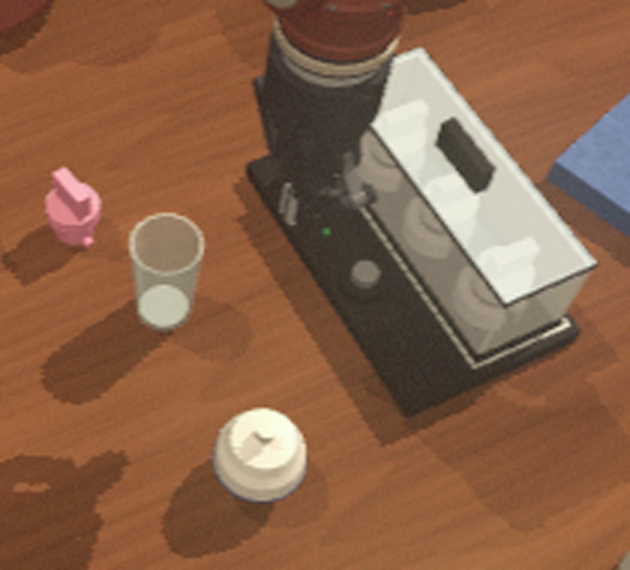

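The hood is in place inside the frame over the three cells. The glass at (167,270) and sugar bowl at (261,455) are untouched, and the robot is clear. Handing in.

```bash
python3 -c "
from plant import manip
print(manip.job_done())"
```

```text
the job is handed in; nothing more can be done
None
```

I handed the job in at about 43 s on the robot's clock: all three cartridges are twisted home in the sockets, the hood sits flat inside its outline, the start button was pressed until it bottomed, and the glass and sugar bowl were left where they stood; no verdict came back.

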